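Put the sample set away in its holders and cover the cup

ROBOT

A 6-joint arm with a two-finger parallel gripper is mounted at the origin on a cart in front of the work surface, level with it; the furniture and walls round the work are solid. World frame = base frame: x ahead of the robot, y to its left, z up, the work surface at z = 0. Lengths are in mm, angles in rad, forces in N, time in s.
With the tool pointing down it reaches from about 350 to 875 mm from the base axis. Payload 15.5 kg.
Tool frame: the origin (TCP) lies at the very end of the fingers, on their centre line; the grasp point (between the pads) lies 19 mm behind it; z points along the fingers, x is the direction in which the jaws open and shut, and the axes are right-handed (so a half turn about z gives the same grasp; the last joint's range is limited). The gripper opens to 85 mm and grips with 20 to 120 N. Pads are 22 mm wide; open, the fingers measure 114 mm over their backs; the gripper's body (76 mm by 85 mm) begins 54 mm behind the grasp point. The pads swing forward as they close: fully open they stand 13 mm farther back than shut.
Start: joints at [-1.26, 0.494, 1.345, -0, 1.302, -0.096], TCP at [246.722, -574.243, 231.277] pointing down, gripper open.
Joint ranges: [-2.91, 2.91], [-0.82, 2.16], [0.22, 2.67], [-1.22, 4.37], [0.12, 2.79], [-3.08, 3.08]. Speed limits (rad/s): [1.89, 1.89, 2.57, 3.01, 3.01, 3.01].

INTERFACE

Orientations are given as a unit quaternion [w, x, y, z].
In Python, from rig import ctrl, imaging, spotter gives the robot as it stands.
- The arm moves only by the shell command python3 -m handwheel 'ROWS'. ROWS is text: rows parted by semicolons, each of 5 numbers parted by spaces: the shift along the tool's x, y, z in mm, then the turn about the tool's z in degrees, then the opening in per cent of the stroke, from 0 (shut) to 100 (fully open). A call has 1 to 8 rows; each row is the pose to reach, as a shift and turn from the pose measured when the call began, along the tool's axes at that moment; what a row does not reach only later rows make up. A row lasts 1/10 s, in which the tool goes at most 50 mm and 8.59 degrees, less where a joint would pass 70% of its speed; a pose out of reach is approached as far as the arm can. A call with a gripper value outside its range is refused whole. The fingers move at their own pace and stop on an object; the grip force is fixed at half the most. Time passes only in rows, so rows that repeat a pose let the fingers close. It gives the time, the measured TCP pose, the force and the opening at its end, in the units of the state.
- ctrl.sense(): the state, without advancing time (a new reading comes with each control period).
- imaging.read_camera(name): name is "side" or "top"; returns a dict with "pixels" (384x512x3 uint8, red, green, blue), "K" (3x3 intrinsics, pixels), "R" (3x3) and "t" (3): a world point X has camera coordinates R X + t. Camera axes: x right, y down, z forward; pixel columns grow to the right and rows downward; lengths in mm; the calibration is good to about 2 mm. A picture is of the moment at which its call begins. There is no depth.
- ctrl.hand_in(): hands the job in, once; it reports no verdict.
Trained networks look in a picture, given as the dict that the camera call returned (one of the last four; its "shot" number tells which), for a name from the list of things; names that differ only in an ending like _2 or _b are one class to them, and where a whole thing is asked for, a point or a joint stands for the part that bears it (a point fixed in the world has none). Each returns a list of dicts, best first, with "score" (0 to 1); they miss things now and then, are a little off and sometimes report something else, mostly with a low value. They report only what shows in the picture. A call takes as long as a camera call. They do not tell look-alikes from the thing itself.
- spotter.boxes_of(query, picture): "rect" ([left, top, width, height] in pixels, round what is visible of it).
- spotter.landmark_of(query, picture): "xy" ([column, row] in pixels: a listed point, or the origin of a listed thing).
The state is a dict: "t": time; "joints": joint angles; "qvel": joint speeds; "effort": joint torques, N m; "tool_pos": TCP position; "orientation": TCP orientation; "contact_force": force on the tool from outside, world axes, zero at the start; "moment": the same for the moment, N m; "width": opening from 0.0 (shut) to 1.0 (fully open).
Only numpy, scipy, OpenCV 4.12 (cv2) and the standard library are available. Lean on these libraries where they do the work, as an engineer would, in place of code of your own. Each camera call takes 0.05 s, during which the arm holds its last target.

TASK

Put the sample set away: the small white bottle with the yellow cap, the flat white box, the capped tube and the open white cup each go in the middle of the grey holder made for its shape and size, resting fully down in it, the bottle and the cup upright. Close the cup against dust with the lower white cup, mouth down, centred rim on rim. Leave everything standing still in place.

Things in the scene. Friction and masses are not known exactly. Their poses are not given: they have to be found in the camera images.
- dye_bottle: Small white bottle with a yellow cap, standing, diameter 42 mm, body up to 68 mm, 84 mm high over the 32 mm cap. Origin at the centre of its underside, z up. To be put away.
- kit_box: White closed cardboard-type box lying flat, 66 mm (its x) by 90 mm (its y) by 45 mm high, up to 0.2 kg. Origin at the centre of its underside; grip across the 66 mm. To be put away; either way round.
- tube_15: Clear conical tube with a blue screw cap, lying down along its own y axis, 119 mm long, 20 mm high over the cap, 14 to 17 mm thick across the wall. Does not roll. Origin under the middle of its length, at its underside. To be put away; either way round.
- sample_cup: Thick-walled white plastic cup standing open, mouth up: outside diameter 62 mm (58 mm at the foot), 65 mm high, wall and floor 6 mm, flat rim. Origin at the centre of its underside, z up. To be put away.
- cover_cup: Lower thick-walled white plastic cup standing mouth down (closed end up, so it looks like a plain white disc from above): outside diameter 62 mm, 45 mm high, wall 6 mm. Origin at the centre of its mouth, in the plane of the rim it stands on, z up towards the closed end. To be set as the cover on sample_cup, mouth down.
- bottle_holder: Small round grey holder, fixed to the worktop: a shallow dish, 68 mm outside and 58 mm inside diameter, 12 mm high, its floor 4 mm above its origin. Origin at the centre of its underside.
- cup_holder: Large round grey holder, fixed to the worktop: a shallow dish, 90 mm outside and 80 mm inside diameter, 12 mm high, its floor 4 mm above its origin. Origin at the centre of its underside. (A faint round stain on the worktop itself is no holder.)
- box_tray: Rectangular grey tray, fixed to the worktop: 92 mm (its x) by 116 mm (its y) outside, 82 by 106 mm inside, 12 mm high, its floor 5 mm above its origin. Origin at the centre of its underside.
- tube_cradle: Grey cradle for a lying tube, fixed to the worktop: a 46 by 96 mm foot, 4 mm thick, carrying two saddles 70 mm apart along its y. The tube lies along the cradle's y on flat seats 20 mm above the cradle's origin, between sloping cheeks 20 mm apart at the seat and about 40 mm apart at the top, 37 mm above the origin; the 58 mm between the saddles is open for fingers. Origin at the centre of its underside.
There are look-alikes about, which are no part of the job. What is shaped like the dye_bottle but purple is not meant.

How it is judged:
By the outcome, as a careful person would: the job done as asked, in the order asked, and still so for the second after the job is handed in, with the robot touching nothing.
It also fails if it takes over 128 s, if anything falls off the work surface, if the arm or the gripper's body presses on something with over 40 N, if the wrist force passes 120 N, or if a joint passes its speed limit or range.

## Working session

There is one attempt and no reset: what is moved stays moved. The work goes in short steps, Python scripts to look and compute and a shell command to move; the robot and the scene stay as the last step left them, time stands still between calls to the robot, and variables do not carry over. Pictures are saved under pics/ and viewed, and the job is handed in when it is done.

```bash
ls -la; mkdir -p pics
python3 - <<'E'
from rig import ctrl, imaging, spotter
import cv2, numpy as np
s=ctrl.sense(); print({k:np.round(v,3) if not isinstance(v,float) else v for k,v in s.items()})
for n in ("top","side"):
    p=imaging.read_camera(n); print(n,{k:(v if k!='pixels' else v.shape) for k,v in p.items()})
    cv2.imwrite(f"pics/{n}0.png",cv2.resize(p["pixels"][:,:,::-1],(800,600),interpolation=cv2.INTER_CUBIC))
    for q in ["dye_bottle","kit_box","tube_15","sample_cup","cover_cup","bottle_holder","cup_holder","box_tray","tube_cradle"]:
        b=spotter.boxes_of(q,p)
        l=spotter.landmark_of(q,p)
        print(q,[(np.round(x["rect"]).tolist(),round(x["score"],2)) for x in b[:4]],[(np.round(x["xy"],1).tolist(),round(x["score"],2)) for x in l[:4]])
print(ctrl.sense()["t"])
E
```

```text
total 12
drwxr-xr-x  3 agent agent 4096 Dec  7 07:10 .
drwxr-xr-x 23 root  root  4096 Dec  7 07:10 ..
drwxr-xr-x  2 agent agent 4096 Dec  7 07:10 pics
{'t': 0.0, 'joints': array([-1.261,  0.494,  1.346,  0.   ,  1.302, -0.096]), 'qvel': array([ 0.   ,  0.   ,  0.001, -0.   , -0.002, -0.001]), 'effort': array([-2.0000e-03, -8.8216e+01, -3.8387e+01, -0.0000e+00,  1.0000e-02,
       -0.0000e+00]), 'tool_pos': array([ 246.601, -573.883,  230.683]), 'orientation': array([-0.   ,  0.835, -0.55 , -0.   ]), 'contact_force': array([-0.124, -0.205,  0.095]), 'moment': array([-0.06 ,  0.016, -0.037]), 'width': 1.0035855752614082}
top {'pixels': (384, 512, 3), 'K': array([[470.41367991,   0.        , 250.09336706],
       [  0.        , 470.41367991, 190.69270187],
       [  0.        ,   0.        ,   1.        ]]), 'R': array([[ 1.28601315e-03, -9.99980145e-01, -6.16899628e-03],
       [-9.97269363e-01, -8.26966334e-04, -7.38453358e-02],
       [ 7.38387680e-02,  6.24711706e-03, -9.97250625e-01]]), 't': array([  13.20332829,  534.76030481, 1321.52608646]), 'shot': 1}
dye_bottle [([127.0, 148.0
[... 1244 characters left out ...]
13.0, 30.0], 0.84), ([193.0, 215.0, 16.0, 28.0], 0.64)] [([203.4, 237.7], 0.78), ([179.2, 255.4], 0.56)]
kit_box [([282.0, 146.0, 20.0, 16.0], 0.86)] [([292.5, 161.9], 0.58), ([257.0, 219.4], 0.51)]
tube_15 [([224.0, 175.0, 14.0, 13.0], 0.45)] [([229.3, 184.1], 0.54)]
sample_cup [([191.0, 256.0, 28.0, 37.0], 0.57)] [([207.9, 283.6], 0.79)]
cover_cup [([249.0, 207.0, 17.0, 18.0], 0.77)] [([258.4, 221.2], 0.57), ([229.3, 186.0], 0.49)]
bottle_holder [] [([216.2, 212.4], 0.54)]
cup_holder [([252.0, 247.0, 32.0, 21.0], 0.89)] [([271.2, 257.8], 0.88)]
box_tray [([245.0, 162.0, 22.0, 17.0], 0.88)] [([256.9, 170.1], 0.67)]
tube_cradle [([265.0, 179.0, 23.0, 19.0], 0.6)] [([277.7, 190.9], 0.57)]
1.9
```

View pics/top0.png

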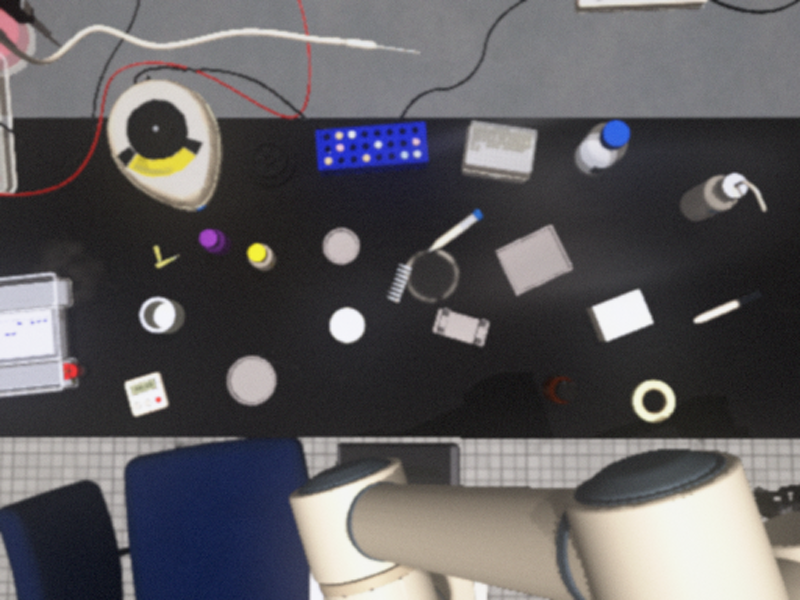

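View pics/side0.png

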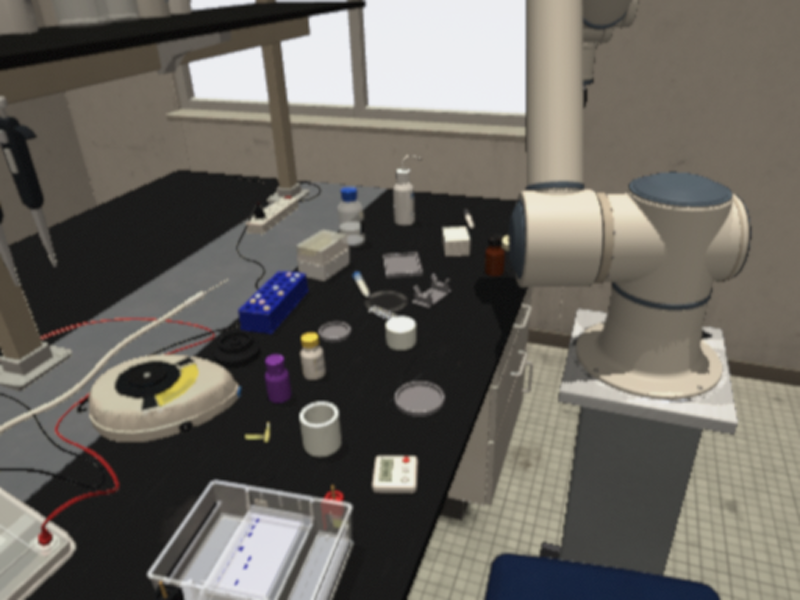

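```bash
cat > h.py <<'E'
import numpy as np, cv2, pickle
from rig import ctrl, imaging, spotter
def grab(n):
    p=imaging.read_camera(n); pickle.dump(p,open(f"{n}.pkl","wb")); return p
def load(n): return pickle.load(open(f"{n}.pkl","rb"))
def proj(p,X):
    c=np.atleast_2d(X)@p["R"].T+p["t"]; u=c@p["K"].T; return u[:,:2]/u[:,2:]
def ray(p,uv):
    d=np.linalg.inv(p["K"])@np.array([uv[0],uv[1],1.]); return -p["R"].T@p["t"], p["R"].T@d
def onz(p,uv,z):
    o,d=ray(p,uv); return o+d*(z-o[2])/d[2]
def tri(p,a,q,b):
    o1,d1=ray(p,a);o2,d2=ray(q,b);d1/=np.linalg.norm(d1);d2/=np.linalg.norm(d2)
    s=np.linalg.lstsq(np.c_[d1,-d2],o2-o1,rcond=None)[0]
    A,B=o1+s[0]*d1,o2+s[1]*d2; return (A+B)/2,np.linalg.norm(A-B)
def crop(p,x0,y0,x1,y1,f,name):
    im=p["pixels"][y0:y1,x0:x1,::-1]; im=cv2.resize(im,None,fx=f,fy=f,interpolation=cv2.INTER_CUBIC)
    for x in range((x0+9)//10*10,x1,10): cv2.line(im,((x-x0)*f,0),((x-x0)*f,6 if x%50 else 14),(0,255,255),1)
    for y in range((y0+9)//10*10,y1,10): cv2.line(im,(0,(y-y0)*f),(6 if y%50 else 14,(y-y0)*f),(0,255,255),1)
    cv2.imwrite("pics/"+name,im)
E
python3 - <<'E'
from h import *
t=grab("top"); s=grab("side")
crop(t,80,120,240,270,5,"t_left.png"); crop(t,250,120,450,260,4,"t_right.png")
crop(s,150,130,310,300,4,"s_all.png")
E
```

```text
(no output)
```

View pics/t_left.png

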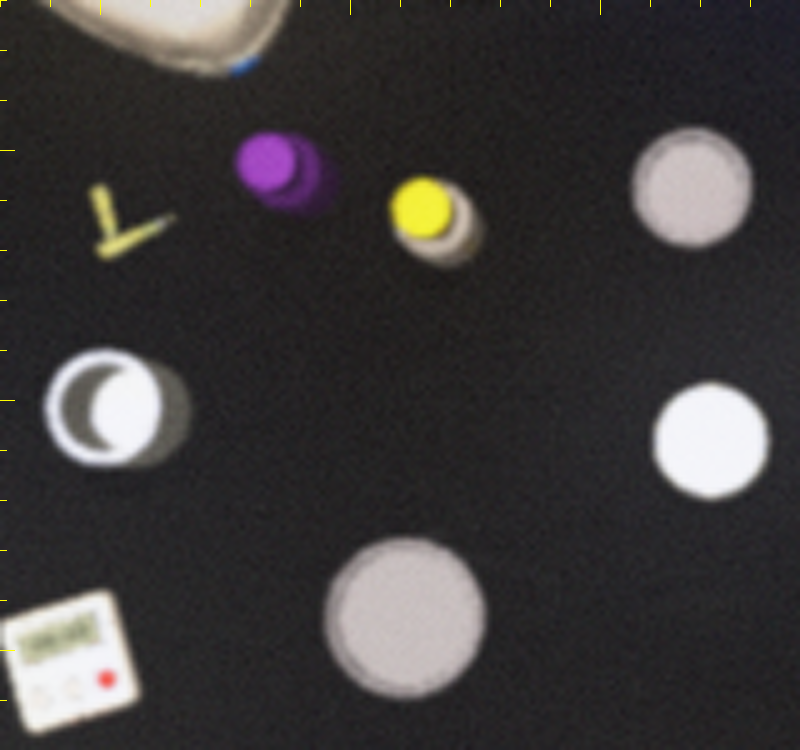

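View pics/t_right.png

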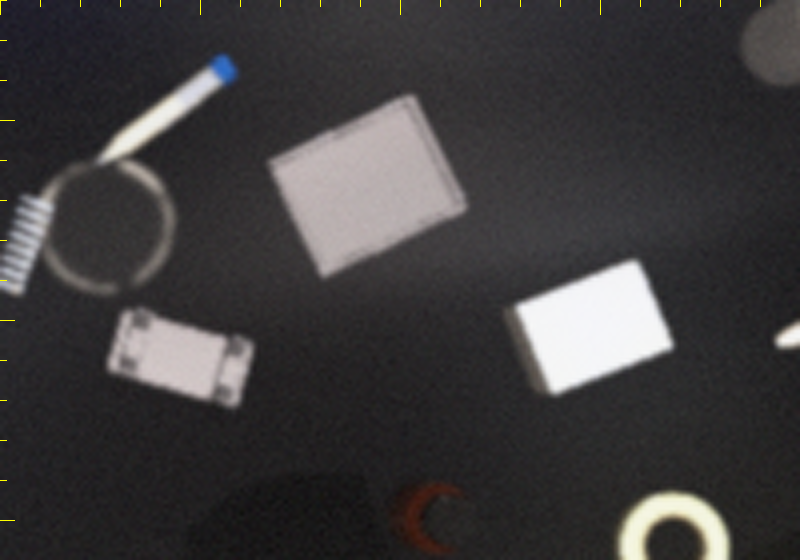

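View pics/s_all.png

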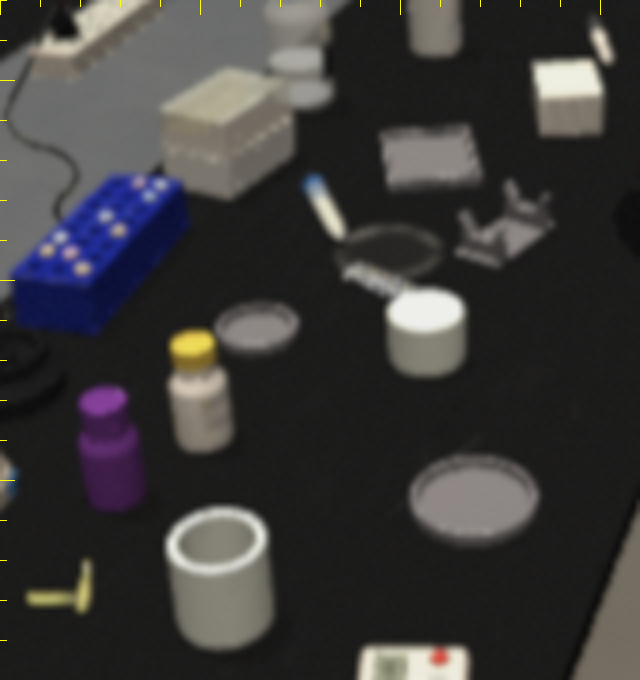

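```bash
cat > fit.py <<'E'
from h import *
from scipy.optimize import least_squares
def ring(r,z,n=48):
    a=np.linspace(0,2*np.pi,n,endpoint=False); return np.c_[r*np.cos(a),r*np.sin(a),0*a+z]
def boxp(x,y,z0,z1): return np.array([[i*x/2,j*y/2,k] for i in(-1,1) for j in(-1,1) for k in(z0,z1)])
def tube():
    a=np.linspace(0,2*np.pi,16,endpoint=False); P=[]
    for y,r,c in((-59.5,2.5,10),(-43,7.5,10),(40,8.3,10),(38,10,10),(59.5,10,10)): P.append(np.c_[r*np.cos(a),0*a+y,c+r*np.sin(a)])
    return np.vstack(P)
M=dict(dye_bottle=np.vstack([ring(21,0),ring(21,62),ring(16,70),ring(16,84)]),
 kit_box=boxp(66,90,0,45), tube_15=tube(), sample_cup=np.vstack([ring(29,0),ring(31,65)]),
 cover_cup=np.vstack([ring(31,0),ring(31,45)]), bottle_holder=np.vstack([ring(34,0),ring(34,12)]),
 cup_holder=np.vstack([ring(45,0),ring(45,12)]), box_tray=boxp(92,116,0,12),
 tube_cradle=np.vstack([boxp(46,96,0,4),[[i*21,j*k,37] for i in(-1,1) for j in(-1,1) for k in(29,41)]]))
def world(m,x,y,z,yaw):
    c,s=np.cos(yaw),np.sin(yaw); return m@np.array([[c,-s,0],[s,c,0],[0,0,1]]).T+[x,y,z]
def mom(poly):
    m=cv2.moments(np.round(cv2.convexHull(poly.astype(np.float32))[:,0]*64).astype(np.float32)) if 0 else cv2.moments(cv2.convexHull(poly.astype(np.float32)))
    c=np.array([m["m10"],m["m01"]])/m["m00"]; C=np.array([m["mu20"],m["mu11"],m["mu02"]])/m["m00"]
    return c,C,m["m00"]
def mask(p,seed,thr,roi,F=4):
    x0,y0,x1,y1=roi; im=p["pixels"][y0:y1,x0:x1].max(2).astype(np.float32)
    # upsample with pixel-centre convention: cv2.resize maps centre k -> F*k+(F-1)/2
    im=cv2.resize(im,None,fx=F,fy=F,interpolation=cv2.INTER_CUBIC)
    m=(im>thr).astype(np.uint8); n,l=cv2.connectedComponents(m)
    sx,sy=int((seed[0]-x0+.5)*F),int((seed[1]-y0+.5)*F)
    k=l[sy,sx]; 
    if k==0: print("seed off",seed)
    ys,xs=np.nonzero(l==k)
    pts=np.c_[(xs-(F-1)/2)/F+x0,(ys-(F-1)/2)/F+y0]
    return pts
def fit(name,obs,x0,yaw=True,freez=False,yaw0=0.):
    m=M[name]
    def res(v):
        r=[]
        for p,(c,C,a) in obs:
            cc,CC,aa=mom(proj(p,world(m,v[0],v[1],v[2] if freez else 0,v[3] if yaw else 0)))
            r+=list((cc-c))
            if yaw: r+=list((CC-C)/np.sqrt(C[0]+C[2])*.3)
        return r
    s=least_squares(res,[*x0,0.,yaw0],x_scale=[10,10,10,.1],diff_step=1e-5)
    return s.x,np.sqrt(np.mean(s.fun**2))
E
python3 - <<'E'
from fit import *
t,s=load("top"),load("side")
S=dict(dye_bottle=((164,162),(199,235),0),kit_box=((398,202),(291,152),0.3),tube_15=((292,147),(231,181),-0.9),sample_cup=((91,202),(205,275),0),
 cover_cup=((222,208),(257,212),0),bottle_holder=((218,157),(214,211),0),cup_holder=((161,243),(268,254),0),box_tray=((342,168),(258,169),.4),tube_cradle=((295,209),(276,190),1.3))
for n,(a,b,y0) in S.items():
    o=[]
    for p,c,thr in((t,a,62),(s,b,62)):
        R=40; roi=[max(0,c[0]-R),max(0,c[1]-R),min(512,c[0]+R),min(384,c[1]+R)]
        for th in (thr,thr+12): 
            pts=mask(p,c,th,roi); print(n,th,[round(v,1) for v in (*pts.min(0),*pts.max(0))],end=' ')
            if th==thr: o.append((p,mom(pts)))
    print()
    x0=onz(t,a,10)[:2]
    yw=n in("kit_box","tube_15","box_tray","tube_cradle")
    for ob,fz,l in((o[:1],0,"top"),(o[1:],0,"side"),(o,0,"both"),(o,1,"bothz")):
        v,e=fit(n,ob,x0,yw,fz,y0); 
        ar=[round(mom(proj(p,world(M[n],v[0],v[1],v[2],v[3])))[2]/k[2],2) for p,k in ob]
        print("  ",l,np.round(v[:3],1),round(np.degrees(v[3]),1),"rms px",round(e,2),"area ratio model/img",ar)
E
```

```text
dye_bottle 62 [np.float64(157.1), np.float64(154.4), np.float64(176.1), np.float64(172.9)] dye_bottle 74 [np.float64(157.1), np.float64(154.6), np.float64(175.6), np.float64(172.6)] dye_bottle 62 [np.float64(191.1), np.float64(205.4), np.float64(224.4), np.float64(242.6)] dye_bottle 74 [np.float64(191.4), np.float64(205.9), np.float64(224.1), np.float64(242.4)] 
   top [610.4 250.6   0. ] 0.0 rms px 0.0 area ratio model/img [0.9]
   side [606.9 216.6   0. ] 0.0 rms px 0.0 area ratio model/img [0.46]
   both [604.9 240.7   0. ] 0.0 rms px 3.29 area ratio model/img [0.89, 0.47]
   bothz [604.9 240.7   0. ] 0.0 rms px 3.29 area ratio model/img [0.89, 0.47]
kit_box 62 [np.float64(375.4), np.float64(183.6), np.float64(418.6), np.float64(218.9)] kit_box 74 [np.float64(375.9), np.float64(183.9), np.float64(418.4), np.float64(218.6)] kit_box 62 [np.float64(282.1), np.float64(134.4), np.float64(303.4), np.float64(163.6)] kit_box 74 [np.float64(282.4), np.float64(143.9), np.float64(300.9), np.float64(163.4)] 
   top [ 504.4 -401.8   -0. ] 20.6 rms px 0.12 area ratio model/img [0.88]
   side [ 
[... 4198 characters left out ...]
el/img [0.6, 0.96]
tube_cradle 62 [np.float64(275.9), np.float64(195.9), np.float64(313.4), np.float64(221.9)] tube_cradle 74 [np.float64(276.1), np.float64(196.4), np.float64(313.1), np.float64(221.6)] tube_cradle 62 [np.float64(263.4), np.float64(174.6), np.float64(287.6), np.float64(196.4)] tube_cradle 74 [np.float64(264.6), np.float64(182.6), np.float64(285.4), np.float64(193.6)] 
   top [ 484.2 -114.5    0. ] 1.2 rms px 0.29 area ratio model/img [0.81]
   side [ 489.7 -115.6    0. ] 48.7 rms px 0.37 area ratio model/img [0.91]
   both [ 485.4 -114.6    0. ] 0.5 rms px 0.35 area ratio model/img [0.81, 0.82]
   bothz [ 485.4 -114.6    0. ] 0.5 rms px 0.35 area ratio model/img [0.81, 0.82]
```

```bash
python3 - <<'E'
s=open("fit.py").read()
s=s[:s.index("def mom(")]+'''def mom(poly):
    h=cv2.convexHull(poly.astype(np.float32))[:,0].astype(np.float64); o=h.mean(0); h=h-o
    x,y=h.T; X,Y=np.roll(x,-1),np.roll(y,-1); k=x*Y-X*y; A=k.sum()/2
    c=np.array([((x+X)*k).sum(),((y+Y)*k).sum()])/(6*A)
    x,y,X,Y=x-c[0],y-c[1],X-c[0],Y-c[1]; k=x*Y-X*y
    C=np.array([((x*x+x*X+X*X)*k).sum()/12,((x*Y+2*x*y+2*X*Y+X*y)*k).sum()/24,((y*y+y*Y+Y*Y)*k).sum()/12])/A
    return c+o,C,abs(A)
'''+s[s.index("def mask("):]
s=s[:s.index("    s=least_squares")]+'''    f=lambda w: res([w[0],w[1],w[2]-50,w[3]-10])
    s=least_squares(f,[*x0,50.,yaw0+10],x_scale=[10,10,10,.1],diff_step=1e-4)
    v=s.x-[0,0,50,10]
    return v,np.sqrt(np.mean(s.fun**2))
'''
open("fit.py","w").write(s)
E
cat > run1.py <<'E'
from fit import *
import sys
t,s=load("top"),load("side")
S=dict(dye_bottle=((164,162),(199,235),0,75,85),kit_box=((398,202),(291,152),0.35,110,90),tube_15=((292,147),(231,181),-0.9,115,85),sample_cup=((91,202),(205,275),0,65,70),
 cover_cup=((222,208),(257,212),0,110,100),bottle_holder=((218,157),(214,211),0,105,78),cup_holder=((161,243),(268,254),0,105,75),box_tray=((342,168),(258,169),.4,105,70),tube_cradle=((295,209),(276,190),1.3,95,65))
if __name__=="__main__":
  vis=[cv2.cvtColor(cv2.resize(p["pixels"],None,fx=3,fy=3,interpolation=cv2.INTER_CUBIC),cv2.COLOR_RGB2BGR) for p in (t,s)]
  for n,(a,b,y0,ta,tb) in S.items():
    o=[]
    for i,(p,c,th) in enumerate(((t,a,ta),(s,b,tb))):
        R=40; roi=[max(0,c[0]-R),max(0,c[1]-R),min(512,c[0]+R),min(384,c[1]+R)]
        pts=mask(p,c,th,roi); print(n,th,np.round([*pts.min(0),*pts.max(0)],1).tolist())
        o.append((p,mom(pts)))
        h=cv2.convexHull(pts.astype(np.float32)); cv2.polylines(vis[i],[np.int32((h+.5)*3)],True,(0,255,0),1)
    x0=onz(t,a,10)[:2]
    yw=n in("kit_box","tube_15","box_tray","tube_cradle")
    for ob,fz,l in((o[:1],0,"top"),(o[1:],0,"side"),(o,0,"both"),(o,1,"bothz")):
        v,e=fit(n,ob,x0,yw,fz,y0); 
        ar=[round(mom(proj(p,world(M[n],v[0],v[1],v[2],v[3])))[2]/k[2],2) for p,k in ob]
        print("  ",l,np.round(v[:3],1),round(np.degrees(v[3]),1),"rms",round(e,2),"area",ar)
        if l=="both":
            for i,p in enumerate((t,s)):
                h=cv2.convexHull(proj(p,world(M[n],v[0],v[1],0,v[3])).astype(np.float32)); cv2.polylines(vis[i],[np.int32((h+.5)*3)],True,(0,0,255),1)
  cv2.imwrite("pics/fit_t.png",cv2.resize(vis[0][360:800,230:1280],(800,335)))
  cv2.imwrite("pics/fit_s.png",vis[1][390:900,500:930])
E
python3 run1.py
```

```text
dye_bottle 75 [157.1, 154.6, 175.6, 172.4]
dye_bottle 85 [191.6, 206.1, 223.9, 242.1]
   top [610.7 251.    0. ] 0.0 rms 0.0 area [np.float64(0.96)]
   side [606.9 217.8   0. ] 0.0 rms 0.0 area [np.float64(0.5)]
   both [605.2 241.3   0. ] 0.0 rms 3.24 area [np.float64(0.95), np.float64(0.52)]
   bothz [601.1 244.4  19. ] 0.0 rms 2.0 area [np.float64(0.98), np.float64(0.53)]
kit_box 110 [378.1, 184.4, 417.9, 218.1]
kit_box 90 [282.6, 144.1, 300.6, 163.1]
   top [ 505.  -404.5  -37.5] 25.9 rms 0.12 area [np.float64(0.98)]
   side [ 5.082e+02 -4.080e+02  3.000e-01] 20.3 rms 0.04 area [np.float64(0.95)]
   both [ 505.7 -404.6    8.9] 22.3 rms 0.2 area [np.float64(1.05), np.float64(0.98)]
   bothz [ 505.5 -403.6    2.1] 21.9 rms 0.16 area [np.float64(1.03), np.float64(0.97)]
tube_15 115 [274.1, 133.4, 308.4, 167.9]
tube_15 85 [225.6, 173.4, 236.1, 189.6]
   top [ 6.441e+02 -1.016e+02 -1.000e-01] -133.9 rms 0.19 area [np.float64(0.5)]
   side [ 674.4 -121.8  -70.7] 36.9 rms 0.02 area [np.float64(0.9)]
   both [ 659.  -110.6   35.4] 39.9 rms 1.23 area [np.float64(0.52), np.float64(0.95)]
 
[... 1718 characters left out ...]
.9] 27.2 rms 0.03 area [np.float64(0.94)]
   side [ 611.6 -255.2    0. ] 16.5 rms 0.05 area [np.float64(0.99)]
   both [ 608.8 -250.3    0. ] 28.2 rms 0.26 area [np.float64(0.97), np.float64(1.01)]
   bothz [ 608.2 -249.2    3.1] 23.9 rms 0.18 area [np.float64(0.97), np.float64(0.99)]
tube_cradle 95 [276.4, 196.9, 312.9, 221.1]
tube_cradle 65 [263.4, 174.6, 287.6, 196.1]
   top [ 4.838e+02 -1.145e+02  1.000e-01] -15.8 rms 0.06 area [np.float64(0.9)]
   side [ 490.7 -111.4   18.7] -136.4 rms 0.32 area [np.float64(0.98)]
   both [ 485.6 -113.7    0. ] -193.7 rms 0.37 area [np.float64(0.9), np.float64(1.01)]
   bothz [ 485.7 -113.9   -0.7] -14.0 rms 0.37 area [np.float64(0.9), np.float64(1.01)]
```

Run:
```python
from run1 import *
def pts(p,c,th,R=40,f=None):
    q=dict(p)
    if f is not None: q["pixels"]=np.repeat(f(p["pixels"].astype(float)).clip(0,255).astype(np.uint8)[...,None],3,2)
    return mask(q,c,th,[max(0,c[0]-R),max(0,c[1]-R),min(512,c[0]+R),min(384,c[1]+R)])
yel=lambda a: (a[...,0]+a[...,1])/2-a[...,2]
cs=[mom(pts(p,c,70,20,yel))[0] for p,c in((t,(164,161)),(s,(198,217)))]
print("cap px",cs,"tri",tri(t,cs[0],s,cs[1]), onz(t,cs[0],84))
# cover top face
a=mom(pts(t,(222,208),150)); b=pts(s,(257,207),205,15); print("cover side",b.min(0),b.max(0)); b=mom(b)
print("cover", tri(t,a[0],s,b[0]), "top z45",onz(t,a[0],45), "diam",2*np.sqrt(a[2]/np.pi)*1270/470)
# rim of cup
a=pts(t,(91,202),150); b=pts(s,(193,265),185,25); print(a.min(0),a.max(0),b.min(0),b.max(0))
a=mom(a);b=mom(b); print("cup rim",tri(t,a[0],s,b[0]),"top z65",onz(t,a[0],65))
# tube
for p,c,th in((t,(292,147),150),(s,(231,181),100)):
    for th in (110,130,150,170):
        q=pts(p,c,th); r=cv2.minAreaRect(q.astype(np.float32)); print("tube",th,np.round(np.r_[r[0],r[1],r[2]],1),q.min(0),q.max(0))
# rects
for n,c,z,ths in(("box",(395,200),45,(150,190)),("tray",(342,168),12,(105,130)),("cradle",(295,209),20,(95,120))):
    for th in ths:
        q=pts(t,c,th); r=cv2.minAreaRect(q.astype(np.float32)); P=np.array([onz(t,k,z)[:2] for k in cv2.boxPoints(r)])
        e=np.diff(np.r_[P,P[:1]],axis=0); print(n,th,"c",np.round(P.mean(0),1),"sides",np.round(np.linalg.norm(e,axis=1),1),"ang",np.round(np.degrees(np.arctan2(e[:,1],e[:,0])),1))
# bottle holder side with bottle cut out
q=dict(s); im=s["pixels"].copy(); im[:, :204]=0; q["pixels"]=im; b=pts(q,(214,211),75); print("bh side",b.min(0),b.max(0))
```

```text
cap px [array([163.90570863, 161.27516976]), array([197.70955677, 216.4581236 ])] tri (array([611.20310964, 249.71996583,  79.92367064]), np.float64(0.6660141632255704)) [610.33731016 248.7944879   84.        ]
cover side [247.125 202.875] [264.375 212.125]
cover (array([486.2295696 ,  93.19759851,  42.90963018]), np.float64(1.9095137193764933)) top z45 [485.24963053  92.73791916  45.        ] diam 60.55740050151106
[ 88.875 189.625] [111.875 212.125] [191.875 257.375] [215.625 272.875]
cup rim (array([502.99982398, 426.84906016,  63.12988803]), np.float64(1.002197161005774)) top z65 [502.4454731 426.0170302  65.       ]
tube 110 [291.8 147.9  18.   39.6  32.2] [274.125 133.375] [308.375 167.875]
tube 130 [291.1 147.8   6.2  40.9  52.6] [274.625 133.625] [308.125 160.125]
tube 150 [291.2 147.6   5.5  40.   52.8] [275.125 133.875] [307.875 159.625]
tube 170 [291.4 147.4   5.   38.9  53.1] [275.625 134.375] [307.375 159.125]
tube 110 [231.  181.5  17.1   4.7  63.4] [226.125 173.875] [235.875 189.125]
tube 130 [230.9 181.6  16.4   4.2  60.9] [226.625 174.125] [235.375 188.875]
tube 150 [231.  181.7  15.4   3.7  61.7] [227.125 174.875] [235.125 188.625]
tube 170 [231.4 182.5  12.6   3.2  60.9] [228.375 176.875] [234.875 188.125]
box 150 c [ 503.9 -399.1] sides [94.1 67.9 93.8 67.7] ang [ -68.6 -159.8  111.4   20.5]
box 190 c [ 503.9 -399.3] sides [91.6 65.6 91.3 65.5] ang [ -68.4 -159.7  111.5   20.6]
tray 105 c [ 607.5 -249. ] sides [120.3  95.6 119.7  95.3] ang [ -64.4 -155.4  115.5   24.9]
tray 130 c [ 607.4 -248.9] sides [117.4  93.  116.8  92.8] ang [ -64.4 -155.4  115.5   24.9]
cradle 95 c [ 483.4 -112.9] sides [50.7 98.7 50.6 98.5] ang [ -16.4 -106.3  163.3   73.8]
cradle 120 c [ 482.7 -112.8] sides [47.5 96.6 47.5 96.3] ang [ -16.4 -106.3  163.3   73.8]
bh side [203.875 205.875] [224.125 217.125]
```

View pics/fit_t.png

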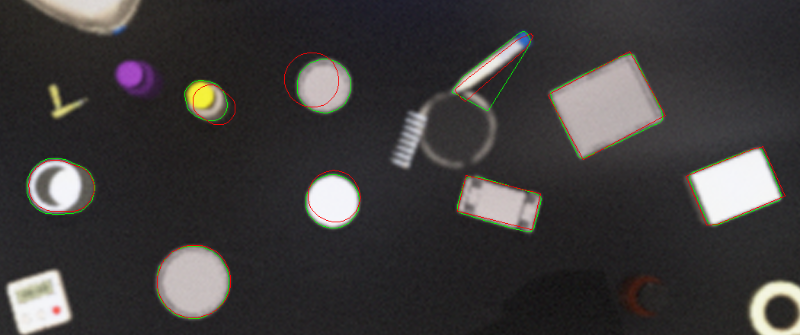

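```bash
cat > go.py <<'E'
import sys, numpy as np
from rig import ctrl
from scipy.spatial.transform import Rotation as Ro
# usage: go.py x y z ang  -> row (tool-frame shift, turn) from the current pose ; keeps tool pointing down
s=ctrl.sense(); p=np.array(s["tool_pos"]); w,x,y,z=s["orientation"]; R=Ro.from_quat([x,y,z,w]).as_matrix()
a=np.degrees(np.arctan2(R[1,0],R[0,0]))
print("t",round(s["t"],2),"pos",np.round(p,1),"xang",round(a,1),"zaxis",np.round(R[:,2],3),"j1,j6",np.round(np.array(s["joints"])[[0,5]],2),"F",np.round(s["contact_force"],1),"w",round(s["width"],3))
for i in range(1,len(sys.argv),4):
    T=np.array([float(v) for v in sys.argv[i:i+4]]); d=R.T@(T[:3]-p); da=-((T[3]-a+90)%180-90)
    print("row",np.round(d,1),"turn",round(da,1),"(other way",round(da-180*np.sign(da),1),") dist",round(np.linalg.norm(d)))
E
python3 go.py 610.5 249.5 200 -16
```

```text
t 2.0 pos [ 246.7 -574.2  231.3] xang -66.7 zaxis [ 0. -0. -1.] j1,j6 [-1.26 -0.1 ] F [-0.4 -0.3  0.1] w 0.999
row [-613.2 -659.4   31.3] turn -50.7 (other way 129.3 ) dist 901
```

```bash
python3 -m handwheel '-613 -659 31 -50.7 70;-613 -659 31 -50.7 70;-613 -659 31 -50.7 70;-613 -659 31 -50.7 70;-613 -659 31 -50.7 70;-613 -659 31 -50.7 70;-613 -659 31 -50.7 70;-613 -659 31 -50.7 70'; python3 go.py 610.5 249.5 130 -16
```

```text
t: 2.8
tool_pos: [408.7, -206.8, 217.7]
orientation: [0.0, 0.99, -0.14, 0.0]
contact_force: [0.9, 0.5, -0.3]
width: 0.698
t 2.8 pos [ 408.7 -206.8  217.7] xang -16.0 zaxis [ 0.001 -0.    -1.   ] j1,j6 [-0.6  -0.32] F [ 0.9  0.5 -0.3] w 0.698
row [  67.8 -494.3   87.7] turn -0.0 (other way 180.0 ) dist 507
```

```bash
python3 -m handwheel '68 -494 80 0 70;68 -494 80 0 70;68 -494 80 0 70;68 -494 80 0 70;68 -494 80 0 70;68 -494 80 0 70;68 -494 80 0 70;68 -494 80 0 70';python3 -m handwheel '13 -98 15 0 70;13 -98 15 0 70;13 -98 15 0 70;13 -98 15 0 70';  python3 go.py 610.5 249.5 34 -16
python3 - <<'E'
from h import *
t=grab("top"); s=grab("side"); crop(t,120,110,240,200,6,"a_t.png"); crop(s,150,150,290,290,5,"a_s.png")
E
```

```text
t: 3.6
tool_pos: [568.6, 154.9, 154.2]
orientation: [0.0, 0.99, -0.139, 0.001]
contact_force: [1.0, -0.8, 0.1]
width: 0.701
t: 4.0
tool_pos: [608.0, 246.5, 138.6]
orientation: [0.0, 0.99, -0.139, 0.0]
contact_force: [-0.2, -0.4, 0.0]
width: 0.701
t 4.0 pos [608.  246.5 138.6] xang -15.9 zaxis [ 0.    -0.001 -1.   ] j1,j6 [0.29 0.57] F [-0.2 -0.4  0. ] w 0.701
row [  1.5  -3.6 104.6] turn 0.1 (other way -179.9 ) dist 105
```

View pics/a_s.png

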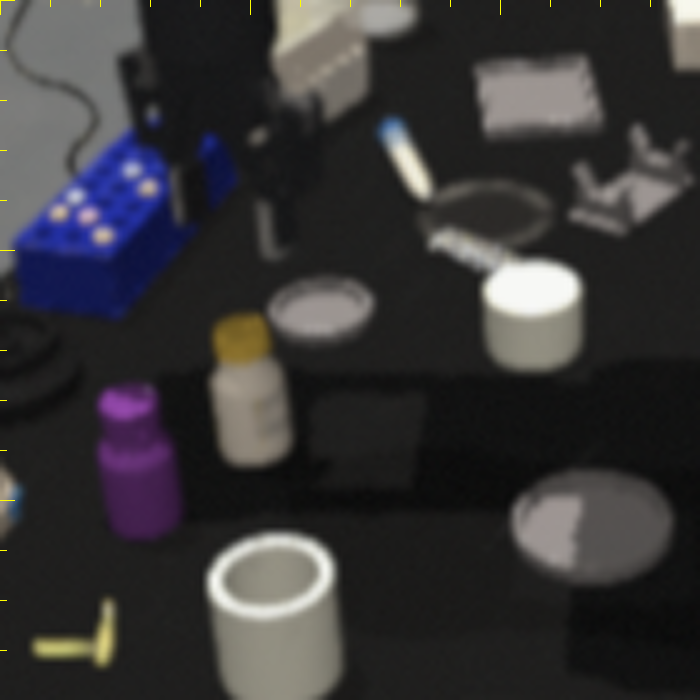

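View pics/a_t.png

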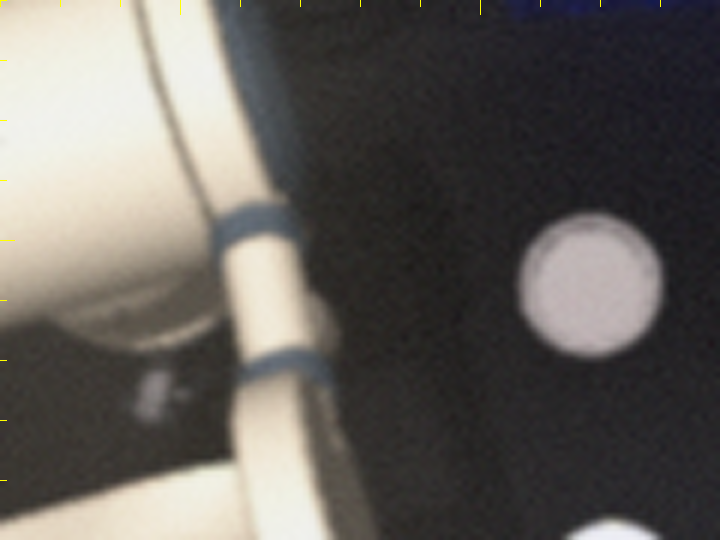

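```bash
python3 - <<'E'
from h import *
s=load("side"); a=np.radians(-15.9); u=np.array([np.cos(a),np.sin(a),0])
for k in (-1,1):
  for o in (30,44): print(k,o,proj(s,np.array([608,246.5,138.6+5])+k*o*u).round(1))
print(proj(s,[[610.5,249.5,84],[610.5,249.5,0]]).round(1))
E
python3 -m handwheel '1.5 -3.5 40 0 70;1.5 -3.5 85 0 70;1.5 -3.5 105 0 70;1.5 -3.5 105 0 70'; python3 go.py
```

```text
-1 30 [[204.7 200.3]]
-1 44 [[208.4 201.6]]
1 30 [[189.6 194.7]]
1 44 [[186.1 193.4]]
[[197.9 215.3]
 [200.8 238.5]]
t: 4.5
tool_pos: [608.3, 245.5, 31.9]
orientation: [0.001, 0.99, -0.14, -0.002]
contact_force: [-0.6, 0.7, 0.3]
width: 0.698
t 4.5 pos [608.3 245.5  31.9] xang -16.1 zaxis [-0.004 -0.002 -1.   ] j1,j6 [0.29 0.58] F [-0.6  0.7  0.3] w 0.698
```

```bash
python3 go.py 610.5 249.0 32 -16;  python3 - <<'E'
from h import *
s=grab("side"); crop(s,150,170,250,260,7,"a_s2.png")
E
```

```text
t 4.5 pos [608.3 245.5  31.9] xang -16.1 zaxis [-0.004 -0.002 -1.   ] j1,j6 [0.29 0.58] F [-0.6  0.7  0.3] w 0.698
row [ 1.2 -3.9 -0.1] turn -0.1 (other way 179.9 ) dist 4
```

View pics/a_s2.png

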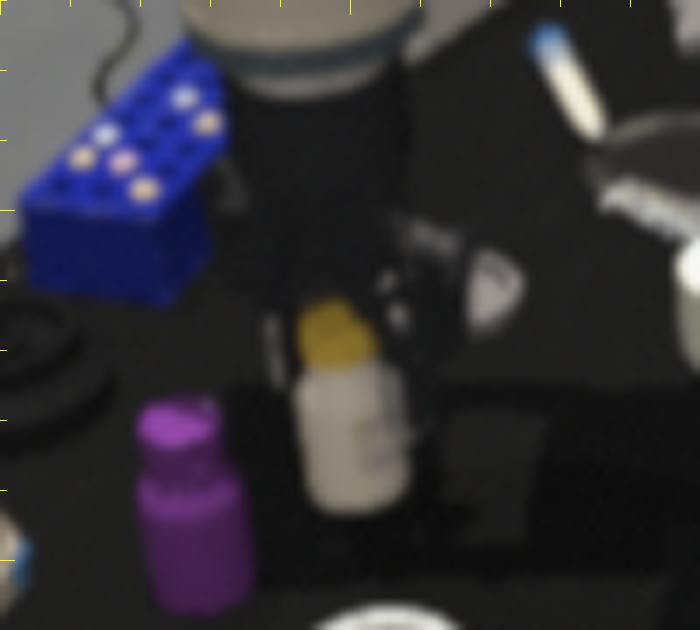

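```bash
python3 -m handwheel '1 -4 0 0 70;1 -4 0 0 70;1 -4 0 0 55;1 -4 0 0 40;1 -4 0 0 40;1 -4 0 0 40;1 -4 0 0 40'; python3 go.py 610.5 249.0 150 -16
```

```text
t: 5.25
tool_pos: [612.3, 250.1, 35.5]
orientation: [0.0, 0.99, -0.14, 0.0]
contact_force: [-2.3, -0.1, 12.2]
width: 0.464
t 5.25 pos [612.3 250.1  35.5] xang -16.1 zaxis [ 0.001 -0.001 -1.   ] j1,j6 [0.3  0.58] F [-2.3 -0.1 12.2] w 0.464
row [  -1.3    1.6 -114.5] turn -0.1 (other way 179.9 ) dist 115
```

```bash
python3 -m handwheel '0 0 0 0 30;0 0 -5 0 30;0 0 -40 0 30;0 0 -80 0 30;0 0 -80 0 30;0 0 -80 0 30'; python3 go.py 633.5 107 115 -16;  python3 - <<'E'
from h import *
s=grab("side"); crop(s,150,150,270,270,5,"a_s3.png")
E
```

```text
t: 5.85
tool_pos: [612.7, 250.3, 116.6]
orientation: [-0.0, 0.99, -0.14, 0.001]
contact_force: [-0.6, -0.3, -1.6]
width: 0.455
t 5.85 pos [612.7 250.3 116.6] xang -16.1 zaxis [ 0.002 -0.    -1.   ] j1,j6 [0.3  0.58] F [-0.6 -0.3 -1.6] w 0.455
row [ 59.8 131.9   1.7] turn -0.1 (other way 179.9 ) dist 145
```

View pics/a_s3.png

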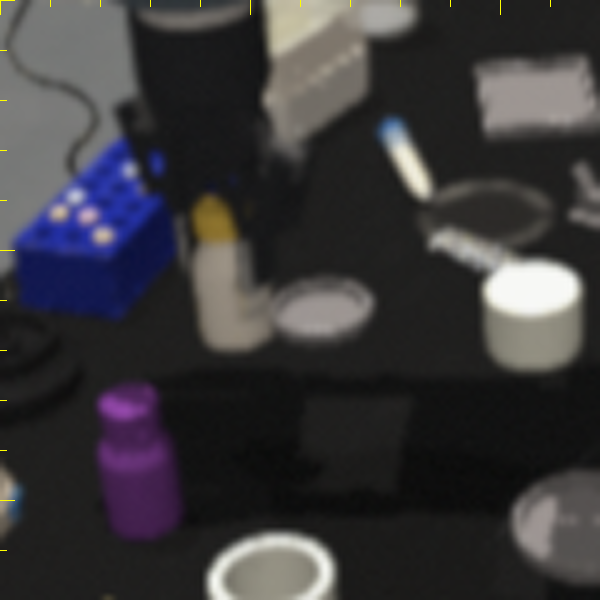

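```bash
python3 go.py 634.8 107 100 -16; python3 -m handwheel '61 132 10 0 30;61 132 16 0 30;61 132 16 0 30;61 132 16 0 30;61 132 16 0 30;61 132 16 0 30'; python3 go.py 634.8 107 46 -16
```

```text
t 5.9 pos [612.  250.  115.4] xang -16.1 zaxis [ 0.    -0.001 -1.   ] j1,j6 [0.3  0.58] F [ 0.   1.2 -1.1] w 0.458
row [ 61.6 131.   15.5] turn -0.1 (other way 179.9 ) dist 146
t: 6.5
tool_pos: [633.4, 106.9, 98.8]
orientation: [0.0, 0.99, -0.14, -0.0]
contact_force: [-0.0, -0.3, -0.4]
width: 0.462
t 6.5 pos [633.4 106.9  98.8] xang -16.1 zaxis [-0.001 -0.001 -1.   ] j1,j6 [0.07 0.36] F [-0.  -0.3 -0.4] w 0.462
row [ 1.4 -0.6 52.8] turn -0.1 (other way 179.9 ) dist 53
```

```bash
python3 -m handwheel '1 -0.5 30 0 30;1 -0.5 50 0 30;1 -0.5 50 0 30;1 -0.5 54 0 30;1 -0.5 54 0 30'; python3 go.py 634.8 107 40 -16;  python3 - <<'E'
from h import *
s=grab("side"); crop(s,160,150,260,240,7,"a_s4.png"); t=grab("top"); crop(t,150,110,270,200,6,"a_t4.png")
E
```

```text
t: 7.0
tool_pos: [634.7, 107.6, 45.3]
orientation: [0.0, 0.99, -0.14, -0.0]
contact_force: [-0.2, 0.2, 0.6]
width: 0.46
t 7.0 pos [634.7 107.6  45.3] xang -16.1 zaxis [-0.    -0.001 -1.   ] j1,j6 [0.08 0.36] F [-0.2  0.2  0.6] w 0.46
row [0.3 0.6 5.3] turn -0.1 (other way 179.9 ) dist 5
```

View pics/a_s4.png

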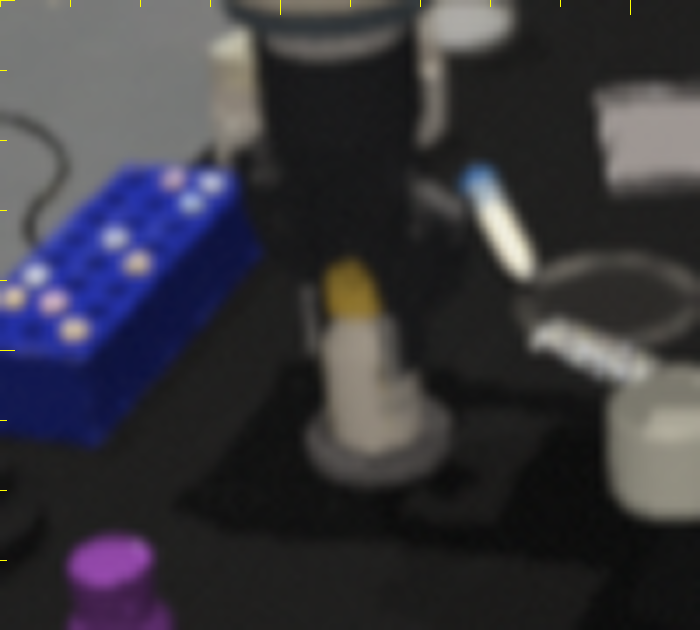

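View pics/a_t4.png

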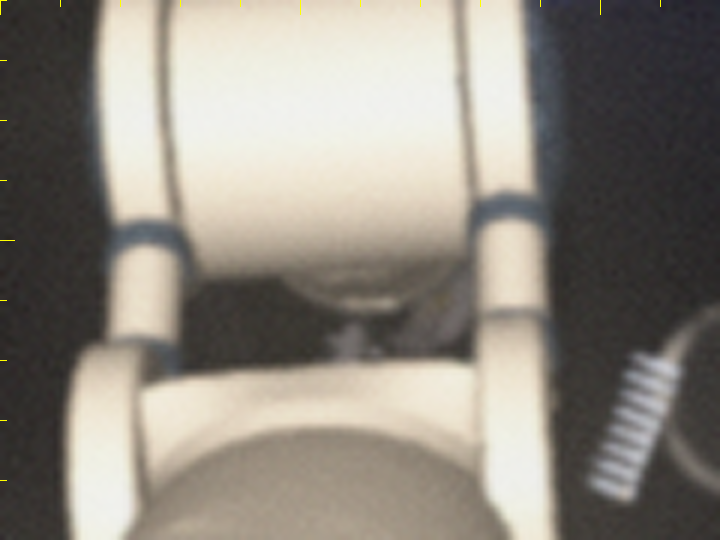

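```bash
python3 -m handwheel '0 0 3 0 30;0 0 5.5 0 30;0 0 6.5 0 30;0 0 6.5 0 30'; python3 go.py
```

```text
t: 7.5
tool_pos: [635.1, 107.4, 39.6]
orientation: [0.0, 0.99, -0.14, 0.0]
contact_force: [-1.7, 1.3, 5.9]
width: 0.456
t 7.5 pos [635.1 107.4  39.6] xang -16.1 zaxis [ 0.001 -0.    -1.   ] j1,j6 [0.08 0.36] F [-1.7  1.3  5.9] w 0.456
```

Contact (6 N up) at the expected height; release and rise.

```bash
python3 -m handwheel '0 0 0 0 50;0 0 0 0 65;0 0 0 0 65;0 0 -30 0 65;0 0 -75 0 65;0 0 -120 0 80;0 0 -160 0 100;0 0 -160 0 100'; python3 go.py 505.5 -400.5 200 20.6 505.5 -400.5 110 20.6
```

```text
t: 8.3
tool_pos: [637.6, 107.7, 205.4]
orientation: [-0.001, 0.99, -0.14, 0.005]
contact_force: [-0.1, -0.1, -0.7]
width: 0.999
t 8.3 pos [637.6 107.7 205.4] xang -16.1 zaxis [ 0.01  0.   -1.  ] j1,j6 [0.08 0.36] F [-0.1 -0.1 -0.7] w 0.999
row [ 13.8 525.    4. ] turn -36.7 (other way 143.3 ) dist 525
row [ 12.9 525.2  94. ] turn -36.7 (other way 143.3 ) dist 534
```

```bash
python3 -m handwheel '14 525 4 -36.7 100;14 525 4 -36.7 100;14 525 4 -36.7 100;14 525 4 -36.7 100;14 525 4 -36.7 100;14 525 4 -36.7 100;14 525 4 -36.7 100;14 525 4 -36.7 100'; python3 go.py 505.5 -400.5 110 20.6;  python3 - <<'E'
from h import *
s=grab("side"); crop(s,160,150,260,240,7,"b_s.png"); t=grab("top"); crop(t,120,110,240,200,6,"b_t.png")
E
```

```text
t: 9.1
tool_pos: [539.9, -265.3, 199.6]
orientation: [0.001, 0.984, 0.179, 0.005]
contact_force: [1.5, 0.2, -0.5]
width: 0.998
t 9.1 pos [ 539.9 -265.3  199.6] xang 20.6 zaxis [ 0.01  0.   -1.  ] j1,j6 [-0.56 -0.92] F [ 1.5  0.2 -0.5] w 0.998
row [-80.6 114.2  89.2] turn 0.0 (other way -180.0 ) dist 166
```

View pics/b_s.png

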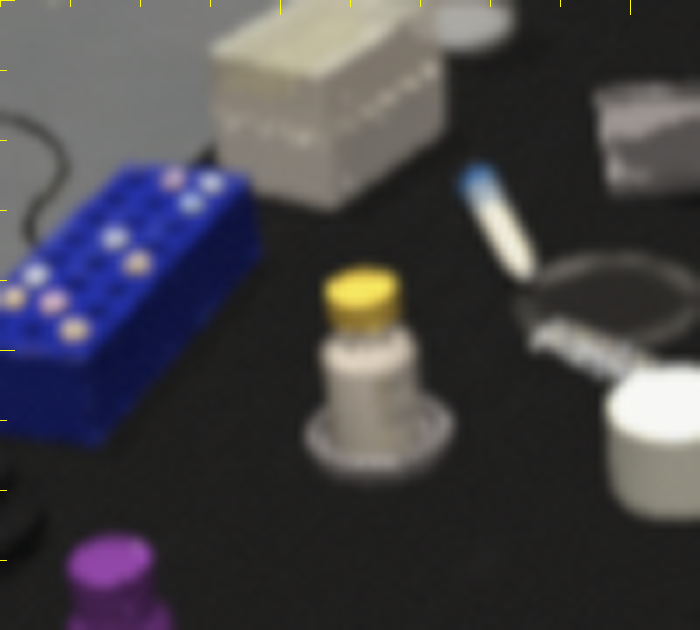

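View pics/b_t.png

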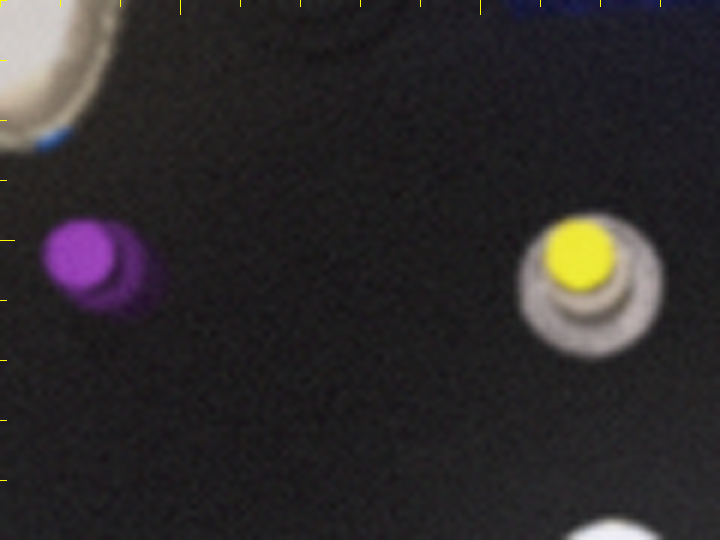

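```bash
cat >> fit.py <<'E'
def pts(p,c,th,R=40,f=None):
    q=dict(p)
    if f is not None: q["pixels"]=np.repeat(f(p["pixels"].astype(float)).clip(0,255).astype(np.uint8)[...,None],3,2)
    return mask(q,c,th,[max(0,c[0]-R),max(0,c[1]-R),min(512,c[0]+R),min(384,c[1]+R)])
yel=lambda a: (a[...,0]+a[...,1])/2-a[...,2]
def dump_fit(): pass
E
python3 - <<'E'
from fit import *
t,s=load("top"),load("side")
a=mom(pts(t,(216,152),70,20,yel))[0]; b=mom(pts(s,(212,191),70,20,yel))[0]
print(a,b,onz(t,a,88),tri(t,a,s,b))
h=pts(t,(225,163),105,25); print(fit("bottle_holder",[(t,mom(h))],[633,107],False)[0])
h=pts(s,(221,213),70,22);print(h.min(0),h.max(0))
E
python3 -m handwheel '-81 114 40 0 100;-81 114 80 0 100;-81 114 89 0 100;-81 114 89 0 100;-81 114 89 0 100'; python3 go.py 505.5 -400.5 40 20.6 505.5 -400.5 12 20.6
```

```text
[216.22378198 152.2148702 ] [211.25536062 191.93920565] [634.71210312 105.73149306  88.        ] (array([636.07216887, 106.37648097,  82.93795035]), np.float64(1.215800409946978))
[633.52544119 106.86652162   0.           0.        ]
[203.125 190.625] [224.375 217.625]
t: 9.7
tool_pos: [502.1, -405.1, 107.5]
orientation: [-0.0, 0.984, 0.175, 0.003]
contact_force: [0.1, 0.4, 0.0]
width: 1.003
t 9.7 pos [ 502.1 -405.1  107.5] xang 20.2 zaxis [ 0.007  0.001 -1.   ] j1,j6 [-0.77 -1.13] F [0.1 0.4 0. ] w 1.003
row [ 4.3 -3.2 67.6] turn -0.4 (other way 179.6 ) dist 68
row [ 4.1 -3.2 95.6] turn -0.4 (other way 179.6 ) dist 96
```

```bash
python3 -m handwheel '4 -3 40 -0.4 100;4 -3 75 -0.4 100;4 -3 101 -0.4 100;4 -3 101 -0.4 100;4 -3 101 -0.4 100'; python3 go.py 505.5 -400.5 6 20.6
```

```text
t: 10.2
tool_pos: [506.3, -400.1, 7.7]
orientation: [0.0, 0.984, 0.179, 0.004]
contact_force: [-0.9, -0.7, 1.2]
width: 1.002
t 10.2 pos [ 506.3 -400.1    7.7] xang 20.7 zaxis [ 0.007  0.001 -1.   ] j1,j6 [-0.76 -1.13] F [-0.9 -0.7  1.2] w 1.002
row [-0.9  0.1  1.7] turn 0.1 (other way -179.9 ) dist 2
```

Run:
```python
from h import *
s=grab("side"); crop(s,240,110,340,190,7,"b_s2.png"); t=grab("top"); crop(t,340,150,460,240,6,"b_t2.png")
```

```text
(no output)
```

View pics/b_s2.png

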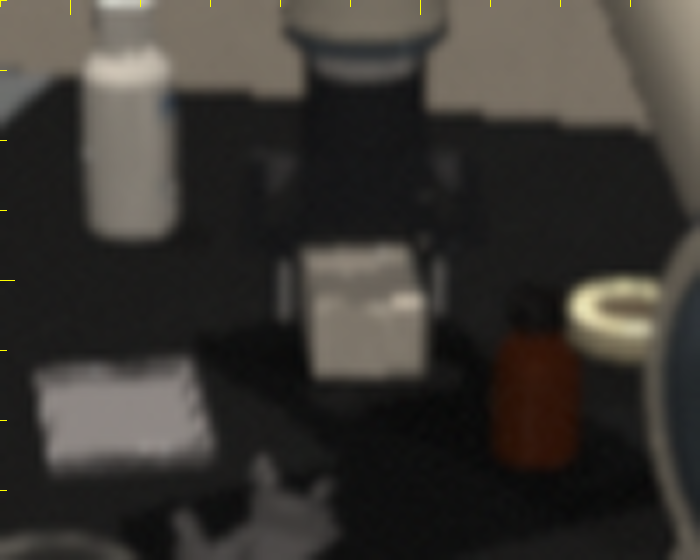

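View pics/b_t2.png

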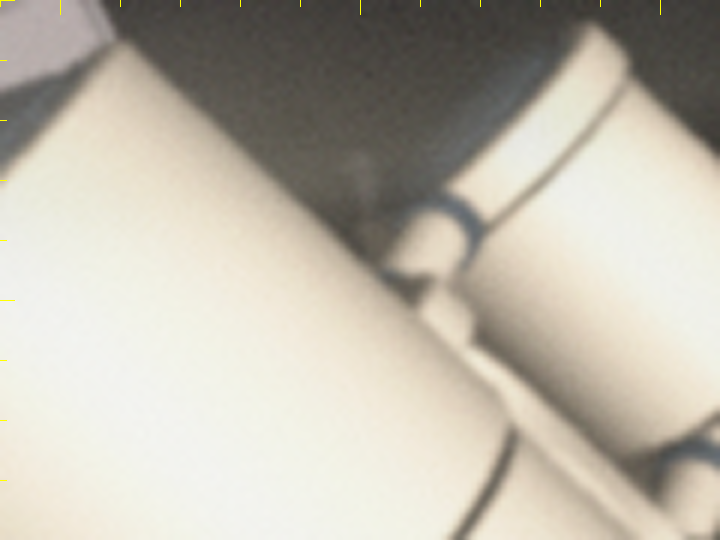

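Fingers straddle the box evenly (pads at side-view crop x≈285 and 438, box 303–425). Close.

```bash
python3 -m handwheel '-0.5 0 1 0 85;-0.5 0 1 0 70;-0.5 0 1 0 65;-0.5 0 1 0 65;-0.5 0 1 0 65;-0.5 0 1 0 65'; python3 go.py; python3 -m handwheel '0 0 0 0 60;0 0 -5 0 60;0 0 -30 0 60;0 0 -60 0 60;0 0 -80 0 60;0 0 -80 0 60;0 0 -80 0 60'; python3 go.py 609 -250 100 24.9
```

```text
t: 10.9
tool_pos: [507.0, -401.8, 9.6]
orientation: [0.002, 0.984, 0.179, 0.005]
contact_force: [-1.4, 3.3, 15.3]
width: 0.754
t 10.9 pos [ 507.  -401.8    9.6] xang 20.6 zaxis [ 0.011 -0.002 -1.   ] j1,j6 [-0.77 -1.13] F [-1.4  3.3 15.3] w 0.754
t: 11.6
tool_pos: [506.1, -401.6, 89.8]
orientation: [0.002, 0.984, 0.179, 0.005]
contact_force: [0.9, 0.1, -2.1]
width: 0.754
t 11.6 pos [ 506.1 -401.6   89.8] xang 20.6 zaxis [ 0.011 -0.003 -1.   ] j1,j6 [-0.77 -1.13] F [ 0.9  0.1 -2.1] w 0.754
row [ 149.8 -105.6   -9.4] turn -4.3 (other way 175.7 ) dist 183
```

```bash
python3 go.py 609.5 -251.5 75 25.1; python3 -m handwheel '150 -104 5 -4.5 60;150 -104 15 -4.5 60;150 -104 15 -4.5 60;150 -104 15 -4.5 60;150 -104 15 -4.5 60;150 -104 15 -4.5 60;150 -104 15 -4.5 60'; python3 go.py 609.5 -251.5 25 25.1
```

```text
t 11.6 pos [ 506.1 -401.6   89.8] xang 20.6 zaxis [ 0.011 -0.003 -1.   ] j1,j6 [-0.77 -1.13] F [ 0.9  0.1 -2.1] w 0.754
row [ 149.5 -104.1   15.6] turn -4.5 (other way 175.5 ) dist 183
t: 12.3
tool_pos: [609.3, -252.0, 74.9]
orientation: [0.002, 0.976, 0.217, 0.005]
contact_force: [-1.6, -0.7, -0.9]
width: 0.751
t 12.3 pos [ 609.3 -252.    74.9] xang 25.1 zaxis [ 0.01  -0.002 -1.   ] j1,j6 [-0.48 -0.92] F [-1.6 -0.7 -0.9] w 0.751
row [ 0.  -0.7 49.9] turn 0.0 (other way -180.0 ) dist 50
```

```bash
python3 -m handwheel '0 -0.5 30 0 60;0 -0.5 50 0 60;0 -0.5 50 0 60;0 -0.5 50 0 60'; python3 go.py 609.5 -251.5 14 25.1
python3 - <<'E'
from h import *
s=grab("side"); crop(s,210,130,310,210,7,"c_s2.png"); t=grab("top"); crop(t,290,120,410,210,6,"c_t2.png")
E
```

```text
t: 12.7
tool_pos: [609.1, -252.5, 25.1]
orientation: [0.002, 0.976, 0.217, 0.004]
contact_force: [0.6, 0.1, -1.4]
width: 0.756
t 12.7 pos [ 609.1 -252.5   25.1] xang 25.0 zaxis [ 0.01  -0.002 -1.   ] j1,j6 [-0.48 -0.92] F [ 0.6  0.1 -1.4] w 0.756
row [ 0.8 -0.8 11.1] turn -0.1 (other way 179.9 ) dist 11
```

View pics/c_s2.png

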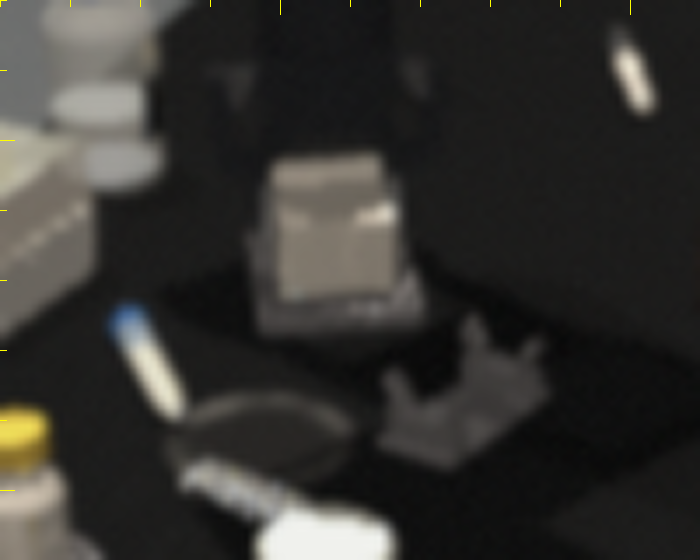

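View pics/c_t2.png

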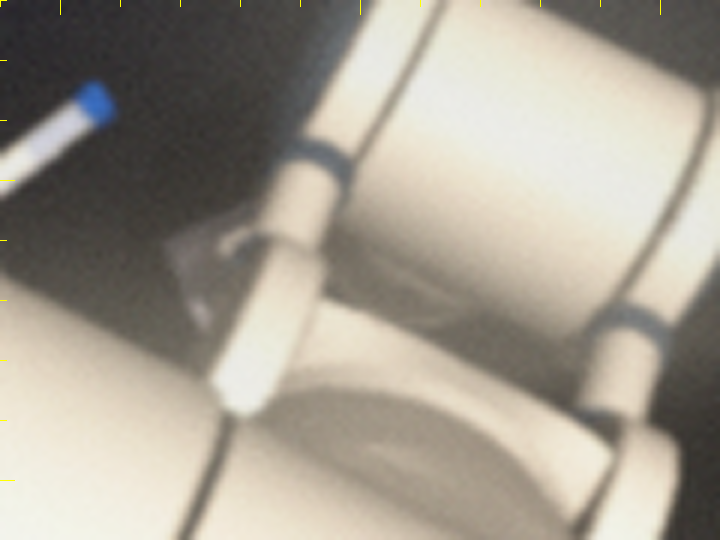

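Box hovers over the tray, looks centred. Lower until contact, release.

```bash
python3 -m handwheel '0.5 -0.7 6 0 60;0.5 -0.7 10 0 60;0.5 -0.7 12 0 60;0.5 -0.7 12 0 60'; python3 go.py
```

```text
t: 13.2
tool_pos: [610.3, -251.7, 14.7]
orientation: [0.003, 0.976, 0.217, 0.005]
contact_force: [-2.6, -0.5, 8.8]
width: 0.757
t 13.2 pos [ 610.3 -251.7   14.7] xang 25.1 zaxis [ 0.012 -0.003 -1.   ] j1,j6 [-0.48 -0.92] F [-2.6 -0.5  8.8] w 0.757
```

```bash
python3 -m handwheel '0 0 0 0 85;0 0 0 0 98;0 0 -10 0 100;0 0 -50 0 100;0 0 -100 0 100;0 0 -130 0 100;0 0 -130 0 100'
python3 - <<'E'
from run1 import *
t=load("top")
import pickle
# tube from the first top pics is stale; use current frame after moving
q=pts(t,(296,145),100,30) if 0 else None
E
python3 go.py 560 40 180 25
```

```text
t: 13.9
tool_pos: [611.0, -252.4, 150.3]
orientation: [0.006, 0.976, 0.217, 0.008]
contact_force: [0.5, -0.5, -0.2]
width: 1.004
t 13.9 pos [ 611.  -252.4  150.3] xang 25.1 zaxis [ 0.019 -0.007 -1.   ] j1,j6 [-0.48 -0.92] F [ 0.5 -0.5 -0.2] w 1.004
row [  78.2 -286.   -32.8] turn 0.1 (other way -179.9 ) dist 298
```

Run:
```python
from h import *
t=grab("top"); crop(t,260,115,380,205,6,"d_t.png"); s=grab("side"); crop(s,210,130,310,210,7,"d_s.png")
```

```text
(no output)
```

View pics/d_t.png

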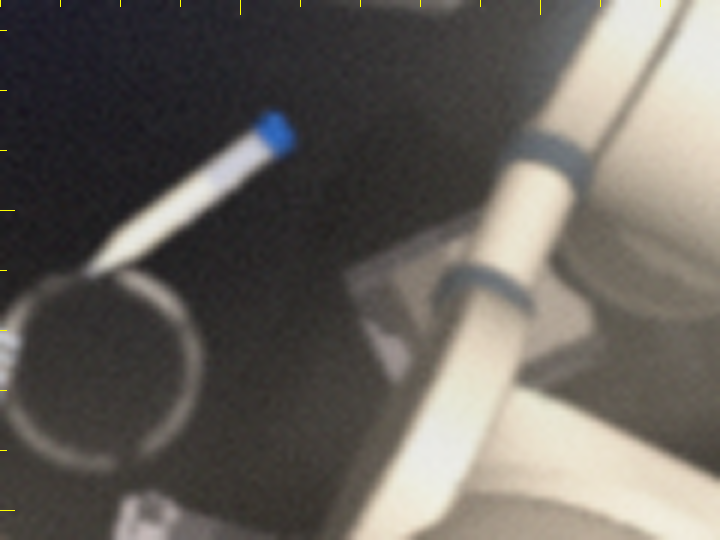

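View pics/d_s.png

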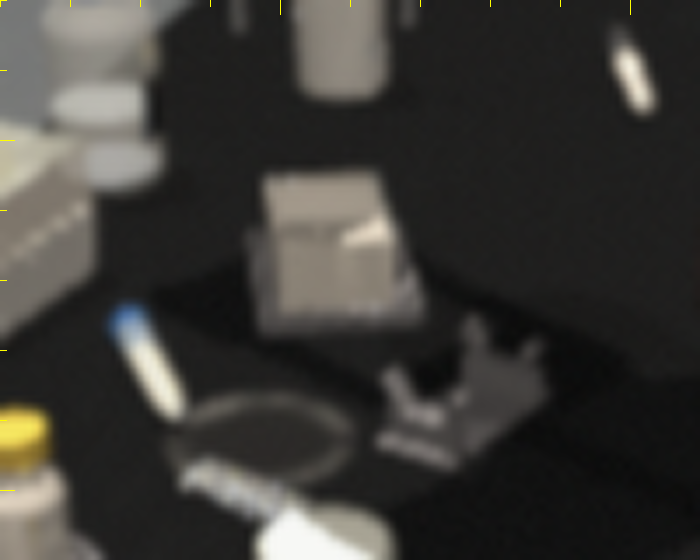

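```bash
python3 - <<'E'
from h import *
t=load("top")
A=onz(t,(307.3,135.2),10);B=onz(t,(274.5,160.0),9);print(A,B,np.linalg.norm(A-B),(A+B)/2,np.degrees(np.arctan2(*(A-B)[1::-1])))
# cradle foot corners from the first top crop (t_right, x4 +250,+120, centre convention)
for z in (4,20,37): print(z,onz(t,(294.7,208.9),z))
E
python3 go.py 642.5 -103 100 37.4
```

```text
[ 696.72518903 -151.60341171   10.        ] [624.47207076 -56.52378996   9.        ] 119.42214021485024 [ 660.5986299  -104.06360084    9.5       ] -52.767990570291694
4 [ 483.5306069  -114.45402291    4.        ]
20 [ 482.96521456 -113.03728938   20.        ]
37 [ 482.36448521 -111.53201001   37.        ]
t 14.0 pos [ 608.9 -251.4  145.6] xang 25.1 zaxis [ 0.013 -0.004 -1.   ] j1,j6 [-0.48 -0.92] F [-0.5  0.3 -0.3] w 0.999
row [  92.8 -120.6   45.5] turn -12.3 (other way 167.7 ) dist 159
```

```bash
python3 - <<'E'
from h import *
s=load("side")
for z in (8,10): print(onz(s,(231,181.6),z))
E
python3 go.py 662 -105 80 37.2; python3 -m handwheel '109 -128 66 -12.1 60;109 -128 66 -12.1 60;109 -128 66 -12.1 60;109 -128 66 -12.1 60;109 -128 66 -12.1 60;109 -128 66 -12.1 60'; python3 go.py 662 -105 30 37.2 662 -105 5 37.2
```

```text
[ 666.22545304 -111.97927678    8.        ]
[ 664.55960176 -108.46170857   10.        ]
t 14.0 pos [ 608.9 -251.4  145.6] xang 25.1 zaxis [ 0.013 -0.004 -1.   ] j1,j6 [-0.48 -0.92] F [-0.5  0.3 -0.3] w 0.999
row [ 109.4 -110.7   65.7] turn -12.1 (other way 167.9 ) dist 169
t: 14.6
tool_pos: [653.6, -89.0, 78.3]
orientation: [0.003, 0.948, 0.319, 0.004]
contact_force: [0.2, -0.0, 1.1]
width: 0.601
t 14.6 pos [653.6 -89.   78.3] xang 37.3 zaxis [ 0.011 -0.004 -1.   ] j1,j6 [-0.23 -0.87] F [ 0.2 -0.   1.1] w 0.601
row [-3.3 17.4 48.4] turn 0.1 (other way -179.9 ) dist 52
row [-3.4 17.2 73.4] turn 0.1 (other way -179.9 ) dist 75
```

```bash
python3 -m handwheel '-3 17 0 0 60;-3 17 10 0 60;-3 17 45 0 60;-3 17 45 0 60'; python3 go.py 662 -105 5 37.2
python3 - <<'E'
from h import *
s=grab("side"); crop(s,190,140,290,220,7,"e_s.png"); t=grab("top"); crop(t,250,100,370,190,6,"e_t.png")
E
```

```text
t: 15.0
tool_pos: [659.4, -105.4, 29.6]
orientation: [0.002, 0.948, 0.319, 0.002]
contact_force: [-1.0, 0.1, 0.2]
width: 0.603
t 15.0 pos [ 659.4 -105.4   29.6] xang 37.1 zaxis [ 0.005 -0.002 -1.   ] j1,j6 [-0.25 -0.89] F [-1.   0.1  0.2] w 0.603
row [ 2.3  1.2 24.6] turn -0.1 (other way 179.9 ) dist 25
```

View pics/e_s.png

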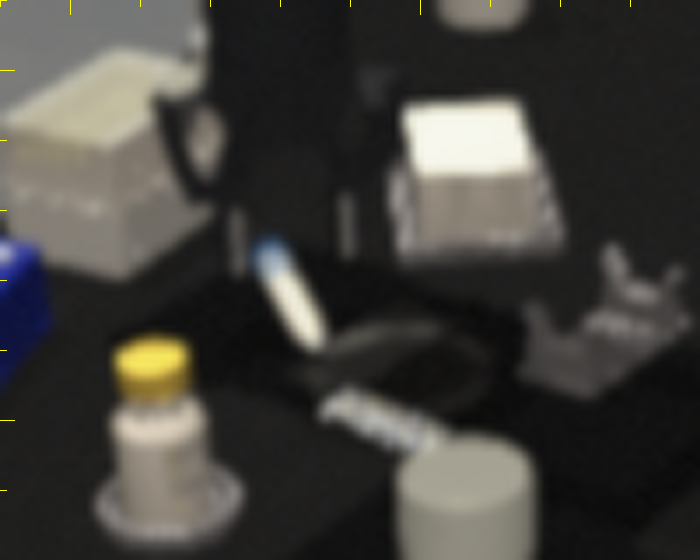

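View pics/e_t.png

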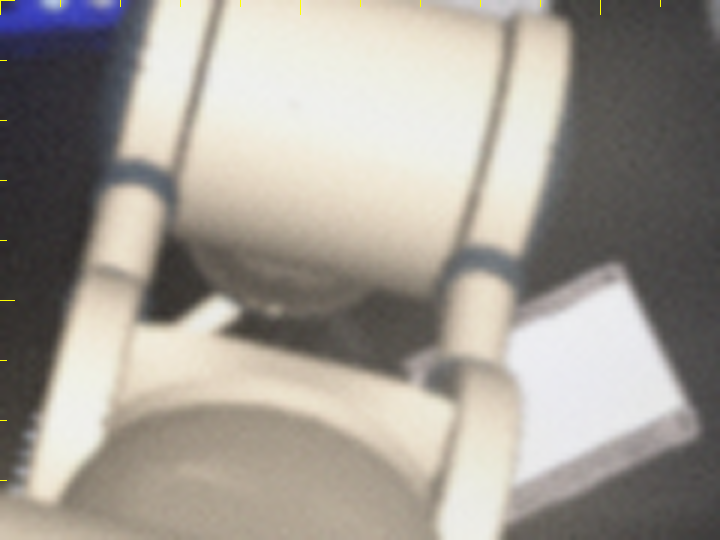

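```bash
python3 -m handwheel '2 1 10 0 60;2 1 20 0 60;2 1 25 0 60;2 1 25 0 60;2 1 25 0 35;2 1 25 0 15;2 1 25 0 10;2 1 25 0 10'; python3 go.py 662 -105 60 37.2
```

```text
t: 15.9
tool_pos: [664.1, -105.0, 8.8]
orientation: [0.003, 0.948, 0.319, 0.004]
contact_force: [-1.7, 0.9, 6.2]
width: 0.144
t 15.9 pos [ 664.1 -105.     8.8] xang 37.2 zaxis [ 0.01  -0.004 -1.   ] j1,j6 [-0.25 -0.89] F [-1.7  0.9  6.2] w 0.144
row [ -1.4  -0.8 -51.2] turn -0.0 (other way 180.0 ) dist 51
```

```bash
python3 -m handwheel '0 0 -5 0 0;0 0 -40 0 0;0 0 -80 0 0;0 0 -90 0 0;0 0 -90 0 0'; python3 go.py 485 -115 90 -16.3
python3 - <<'E'
from h import *
s=grab("side"); crop(s,190,110,290,190,7,"f_s.png")
E
```

```text
t: 16.4
tool_pos: [664.3, -104.9, 101.0]
orientation: [0.004, 0.948, 0.319, 0.006]
contact_force: [-0.7, -0.7, -0.8]
width: 0.14
t 16.4 pos [ 664.3 -104.9  101. ] xang 37.2 zaxis [ 0.013 -0.004 -1.   ] j1,j6 [-0.24 -0.89] F [-0.7 -0.7 -0.8] w 0.14
row [-149.  -100.5    8.6] turn 53.5 (other way -126.5 ) dist 180
```

View pics/f_s.png

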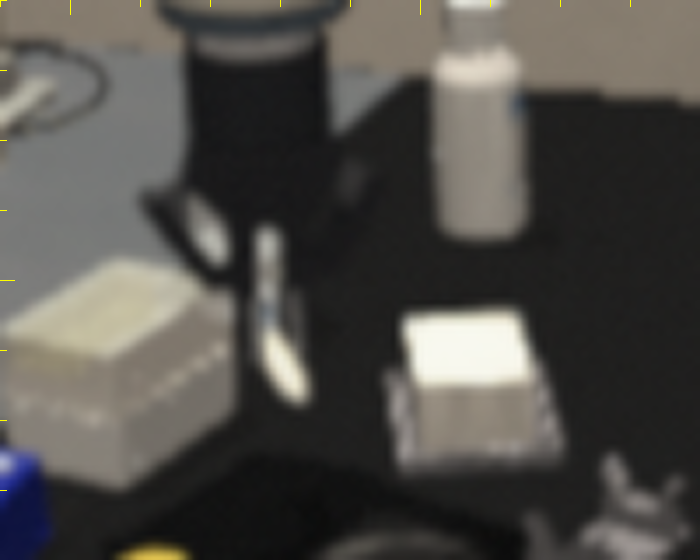

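```bash
python3 go.py 486 -115.2 75 -16.2; python3 -m handwheel '-148 -101 15 53.4 0;-148 -101 20 53.4 0;-148 -101 24 53.4 0;-148 -101 24 53.4 0;-148 -101 24 53.4 0;-148 -101 24 53.4 0;-148 -101 24 53.4 0;-148 -101 24 53.4 0'; python3 go.py 486 -115.2 45 -16.2;python3 - <<'E'
from h import *
s=grab("side"); crop(s,220,130,320,210,7,"g_s.png"); t=grab("top"); crop(t,240,160,360,250,6,"g_t.png")
E
```

```text
t 16.45 pos [ 663.4 -104.7   99.2] xang 37.2 zaxis [ 0.011 -0.004 -1.   ] j1,j6 [-0.24 -0.89] F [ 0.1 -0.2 -1.1] w 0.14
row [-147.8  -99.1   22.3] turn 53.4 (other way -126.6 ) dist 179
t: 17.25
tool_pos: [483.8, -113.6, 72.1]
orientation: [0.001, 0.99, -0.141, 0.005]
contact_force: [-0.7, -0.6, -0.1]
width: 0.14
t 17.25 pos [ 483.8 -113.6   72.1] xang -16.2 zaxis [ 0.009 -0.003 -1.   ] j1,j6 [-0.35 -0.07] F [-0.7 -0.6 -0.1] w 0.14
row [ 2.3  1.  27.1] turn -0.0 (other way 180.0 ) dist 27
```

View pics/g_s.png

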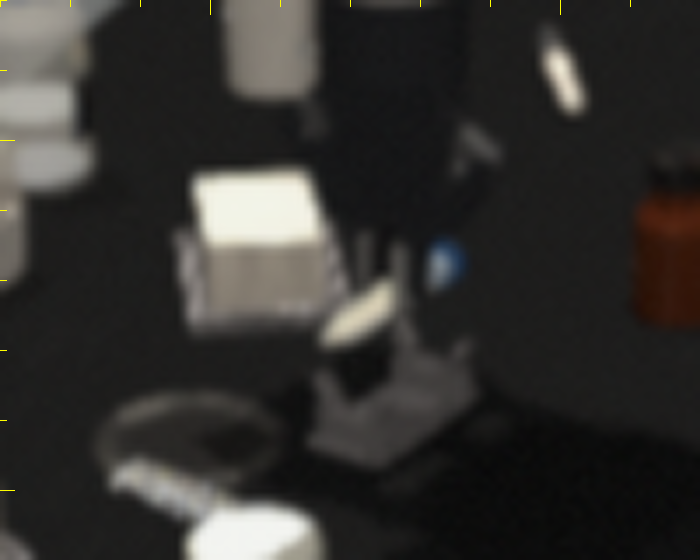

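View pics/g_t.png

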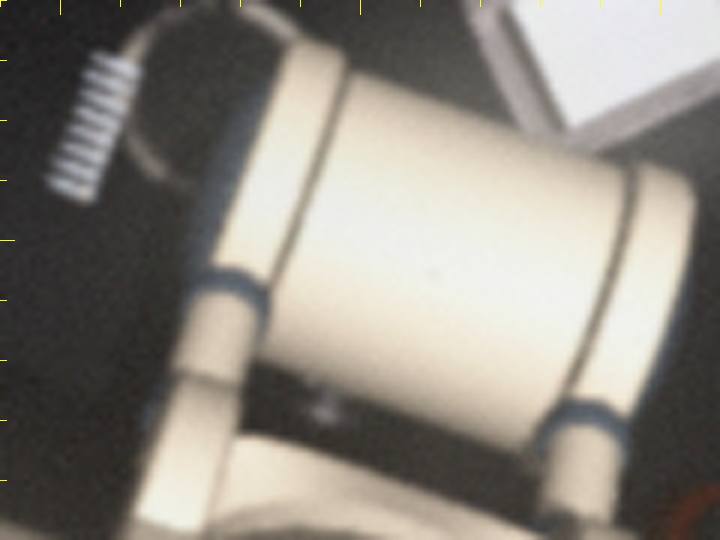

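Run:
```python
from h import *
s=load("side"); a=np.radians(73.8); u=np.array([np.cos(a),np.sin(a),0]); c=np.array([483.8,-113.6,72])
print("tube ends",proj(s,[c+59.5*u,c-59.5*u]).round(1))
v=np.array([u[1],-u[0],0]); o=np.array([486,-115.2,37])
print("cheek tops",proj(s,[o+i*20*v+j*35*u for i in(-1,1) for j in(-1,1)]).round(1))
```

```text
tube ends [[266.7 178.7]
 [285.  166.5]]
cheek tops [[285.5 178.4]
 [274.9 185.9]
 [276.5 175.8]
 [265.9 183.1]]
```

```bash
python3 -m handwheel '2 1 15 0 0;2 1 27 0 0;2 1 35 0 0;2 1 38 0 0;2 1 38 0 0'; python3 go.py 486 -115.2 29 -16.2;python3 - <<'E'
from h import *
s=grab("side"); crop(s,230,140,310,210,9,"g_s2.png")
E
```

```text
t: 17.85
tool_pos: [485.8, -115.1, 34.0]
orientation: [0.001, 0.99, -0.14, 0.004]
contact_force: [0.3, 0.3, 0.0]
width: 0.14
t 17.85 pos [ 485.8 -115.1   34. ] xang -16.1 zaxis [ 0.008 -0.003 -1.   ] j1,j6 [-0.35 -0.07] F [0.3 0.3 0. ] w 0.14
row [0.2 0.  5. ] turn 0.1 (other way -179.9 ) dist 5
```

View pics/g_s2.png

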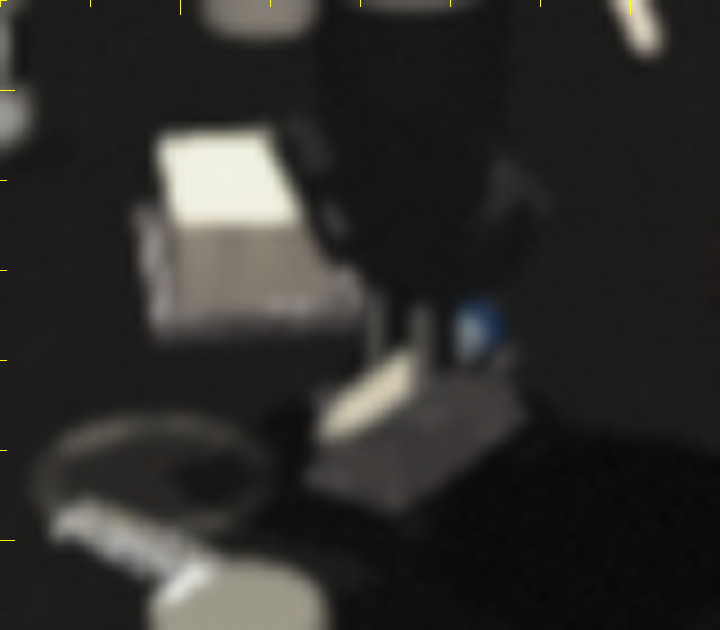

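```bash
python3 -m handwheel '0 0 3 0 0;0 0 5 0 0;0 0 6 0 0;0 0 6 0 0'; python3 go.py
```

```text
t: 18.3
tool_pos: [486.2, -115.2, 28.7]
orientation: [0.001, 0.99, -0.14, 0.005]
contact_force: [-0.6, 1.9, 5.1]
width: 0.14
t 18.3 pos [ 486.2 -115.2   28.7] xang -16.1 zaxis [ 0.009 -0.003 -1.   ] j1,j6 [-0.35 -0.07] F [-0.6  1.9  5.1] w 0.14
```

```bash
python3 -m handwheel '0 0 0 0 25;0 0 0 0 40;0 0 0 0 40;0 0 -15 0 40;0 0 -60 0 40;0 0 -110 0 70;0 0 -130 0 100;0 0 -130 0 100'; python3 go.py 503.5 426.5 180 -50 485.5 180 180 -50
```

```text
t: 19.1
tool_pos: [486.5, -115.3, 161.7]
orientation: [0.001, 0.99, -0.14, 0.008]
contact_force: [-0.3, 0.2, -0.9]
width: 0.892
t 19.1 pos [ 486.5 -115.3  161.7] xang -16.1 zaxis [ 0.015 -0.005 -1.   ] j1,j6 [-0.35 -0.07] F [-0.3  0.2 -0.9] w 0.892
row [-133.6 -525.2  -20.8] turn 33.9 (other way -146.1 ) dist 542
row [ -82.6 -283.4  -19.8] turn 33.9 (other way -146.1 ) dist 296
```

```bash
python3 go.py 504.3 426 160 -16.1; python3 -m handwheel '-133 -525 -5 0 100;-133 -525 -5 0 100;-133 -525 -5 0 100;-133 -525 -5 0 100;-133 -525 -5 0 100;-133 -525 -5 0 100;-133 -525 -5 0 100;-133 -525 -5 0 100';python3 go.py 504.3 426 110 -16.1
python3 - <<'E'
from h import *
s=grab("side"); crop(s,230,140,310,210,9,"h_s.png"); t=grab("top"); crop(t,260,120,390,220,6,"h_t.png")
E
```

```text
t 19.1 pos [ 486.5 -115.3  161.7] xang -16.1 zaxis [ 0.015 -0.005 -1.   ] j1,j6 [-0.35 -0.07] F [-0.3  0.2 -0.9] w 0.892
row [-133.  -525.    -0.8] turn -0.0 (other way 180.0 ) dist 542
t: 19.9
tool_pos: [498.5, 287.0, 161.7]
orientation: [0.002, 0.99, -0.14, 0.007]
contact_force: [2.1, 0.2, 0.8]
width: 0.999
t 19.9 pos [498.5 287.  161.7] xang -16.1 zaxis [ 0.013 -0.006 -1.   ] j1,j6 [0.42 0.71] F [2.1 0.2 0.8] w 0.999
row [ -33.7 -135.3   50.9] turn 0.0 (other way -180.0 ) dist 148
```

View pics/h_s.png

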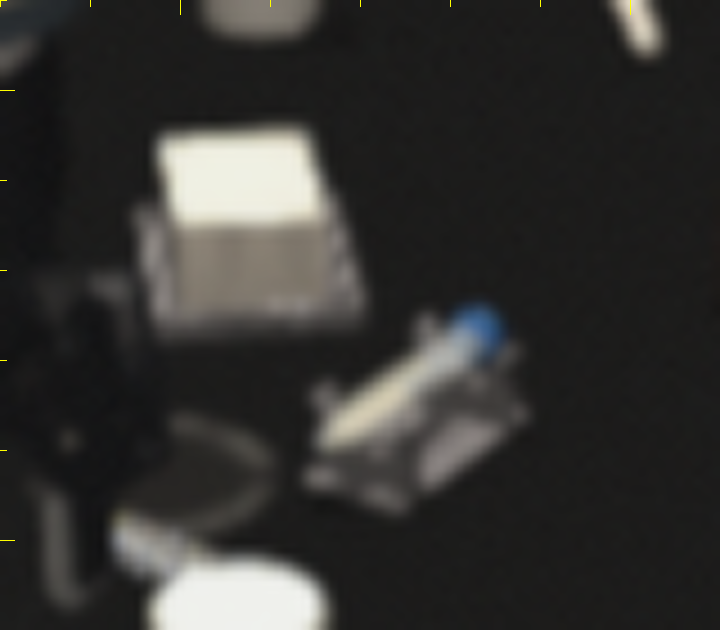

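View pics/h_t.png

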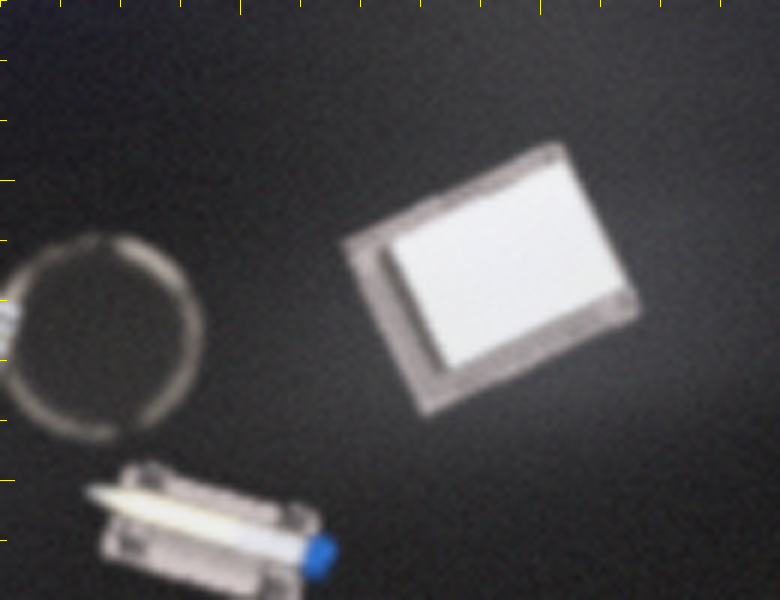

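```bash
python3 - <<'E'
from fit import *
t=load("top")
def rect(c,th,z,n):
    q=pts(t,c,th); r=cv2.minAreaRect(q.astype(np.float32)); P=np.array([onz(t,k,z)[:2] for k in cv2.boxPoints(r)])
    e=np.diff(np.r_[P,P[:1]],axis=0); print(n,th,"c",np.round(P.mean(0),1),"sides",np.round(np.linalg.norm(e,axis=1),1),"ang",np.round(np.degrees(np.arctan2(e[:,1],e[:,0])),1))
rect((345,163),208,50,"box"); rect((345,163),215,50,"box")
rect((345,163),110,12,"tray")
E
python3 -m handwheel '-34 -135 0 0 100;-34 -135 10 0 100;-34 -135 40 0 100;-34 -135 51 0 100;-34 -135 51 0 100'; python3 go.py 504.3 426 18 -16.1
python3 - <<'E'
from h import *
s=grab("side"); crop(s,150,210,270,310,7,"i_s.png")
E
```

```text
box 208 c [ 609.3 -249. ] sides [89.7 65.9 89.4 65.8] ang [ -64.7 -155.8  115.2   24.5]
box 215 c [ 609.4 -249. ] sides [88.8 64.6 88.4 64.5] ang [ -64.6 -155.6  115.4   24.7]
tray 110 c [ 607.4 -249.1] sides [120.3  95.5 119.7  95.3] ang [ -64.3 -155.4  115.6   25. ]
t: 20.5
tool_pos: [502.0, 428.5, 106.6]
orientation: [0.003, 0.991, -0.137, 0.006]
contact_force: [-0.7, 0.0, 0.3]
width: 1.0
t 20.5 pos [502.  428.5 106.6] xang -15.8 zaxis [ 0.01  -0.007 -1.   ] j1,j6 [0.62 0.9 ] F [-0.7  0.   0.3] w 1.0
row [ 1.9  1.4 88.6] turn 0.3 (other way -179.7 ) dist 89
```

View pics/i_s.png

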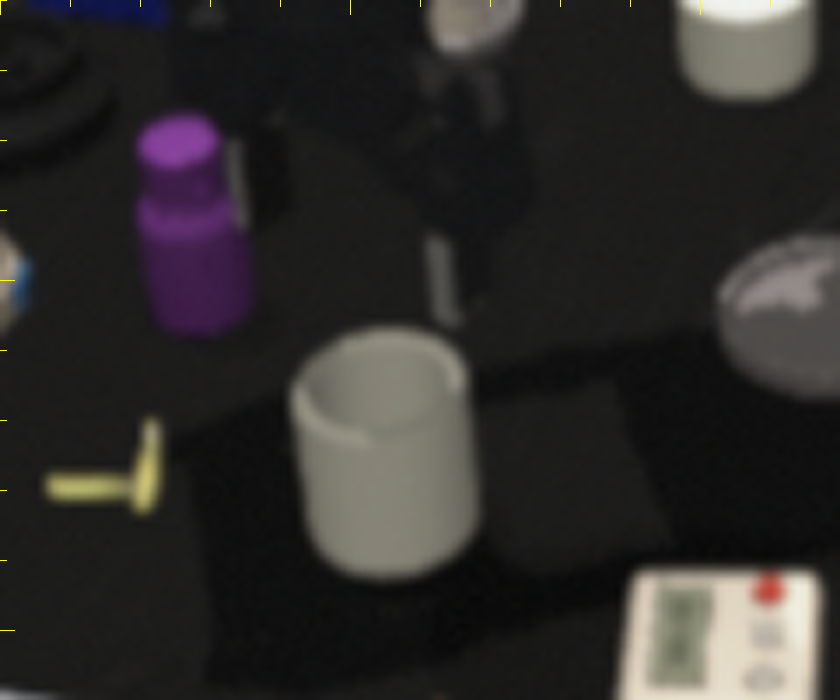

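```bash
python3 -m handwheel '2 1.5 30 0 100;2 1.5 65 0 100;2 1.5 86 0 100;2 1.5 88 0 100;2 1.5 88 0 100'; python3 go.py 504.3 426 18 -16.1
python3 - <<'E'
from h import *
s=grab("side"); crop(s,150,210,270,310,7,"i_s2.png")
E
```

```text
t: 21.05
tool_pos: [506.0, 424.6, 21.4]
orientation: [0.002, 0.99, -0.138, 0.006]
contact_force: [0.6, -0.1, -0.4]
width: 0.998
t 21.05 pos [506.  424.6  21.4] xang -15.9 zaxis [ 0.012 -0.006 -1.   ] j1,j6 [0.61 0.9 ] F [ 0.6 -0.1 -0.4] w 0.998
row [-2.1 -0.9  3.4] turn 0.2 (other way -179.8 ) dist 4
```

View pics/i_s2.png

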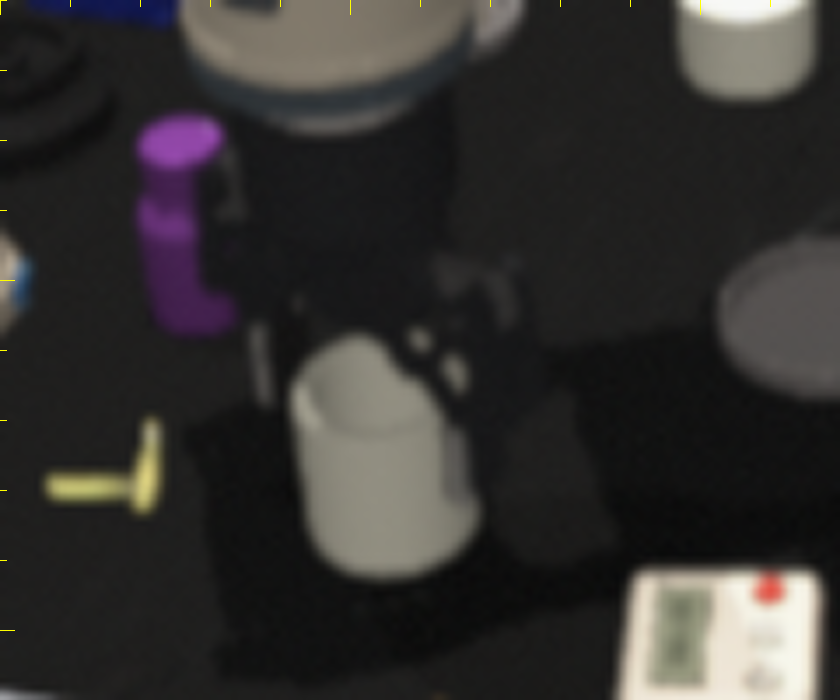

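```bash
python3 -m handwheel '-1.5 -1 0 0 85;-1.5 -1 0 0 70;-1.5 -1 0 0 60;-1.5 -1 0 0 60;-1.5 -1 0 0 60;-1.5 -1 0 0 60'; python3 go.py; python3 -m handwheel '0 0 0 0 100;0 0 0 0 100;0 0 0 0 100;0 0 0 0 100'; python3 go.py
```

```text
t: 21.7
tool_pos: [505.8, 427.1, 24.5]
orientation: [0.001, 0.99, -0.138, 0.008]
contact_force: [-3.2, -3.3, 19.8]
width: 0.725
t 21.7 pos [505.8 427.1  24.5] xang -15.9 zaxis [ 0.015 -0.004 -1.   ] j1,j6 [0.62 0.9 ] F [-3.2 -3.3 19.8] w 0.725
t: 22.1
tool_pos: [505.8, 427.1, 24.5]
orientation: [0.001, 0.99, -0.138, 0.008]
contact_force: [-0.4, 0.4, 0.7]
width: 1.001
t 22.1 pos [505.8 427.1  24.5] xang -15.9 zaxis [ 0.015 -0.004 -1.   ] j1,j6 [0.62 0.9 ] F [-0.4  0.4  0.7] w 1.001
```

```bash
python3 -m handwheel '0 0 0 -8.5 100;0 0 0 -17 100;0 0 0 -25.5 100;0 0 0 -34 100;0 0 0 -42.5 100;0 0 2 -51 100;0 0 3 -59.5 100;0 0 4 -68 100'; python3 go.py 505.8 427.1 20.5 74.1
```

```text
t: 22.9
tool_pos: [505.7, 427.0, 20.2]
orientation: [0.005, 0.897, 0.442, 0.006]
contact_force: [0.6, 0.0, 1.4]
width: 1.0
t 22.9 pos [505.7 427.   20.2] xang 52.5 zaxis [ 0.015 -0.004 -1.   ] j1,j6 [ 0.62 -0.29] F [0.6 0.  1.4] w 1.0
row [ 0.1 -0.  -0.3] turn -21.6 (other way 158.4 ) dist 0
```

```bash
python3 -m handwheel '0 0 0 -8.5 100;0 0 0 -17 100;0 0 0 -21.6 100;0 0 0 -21.6 85;0 0 0 -21.6 70;0 0 0 -21.6 60;0 0 0 -21.6 60;0 0 0 -21.6 60'; python3 go.py;  python3 -m handwheel '0 0 0 0 55;0 0 -4 0 55;0 0 -30 0 55;0 0 -60 0 55;0 0 -80 0 55;0 0 -80 0 55'; python3 go.py 387.7 268.8 85 74;python3 - <<'E'
from h import *
s=grab("side"); crop(s,150,190,290,290,6,"j_s.png")
E
```

```text
t: 23.7
tool_pos: [505.8, 427.0, 20.5]
orientation: [0.006, 0.799, 0.602, 0.005]
contact_force: [-0.4, -1.7, 5.6]
width: 0.699
t 23.7 pos [505.8 427.   20.5] xang 74.0 zaxis [ 0.015 -0.004 -1.   ] j1,j6 [ 0.62 -0.67] F [-0.4 -1.7  5.6] w 0.699
t: 24.3
tool_pos: [505.8, 428.3, 103.4]
orientation: [0.006, 0.799, 0.602, 0.007]
contact_force: [1.0, 0.2, -1.8]
width: 0.706
t 24.3 pos [505.8 428.3 103.4] xang 74.0 zaxis [ 0.019 -0.001 -1.   ] j1,j6 [ 0.62 -0.67] F [ 1.   0.2 -1.8] w 0.706
row [-186.   -69.8   16.4] turn -0.0 (other way 180.0 ) dist 199
```

View pics/j_s.png

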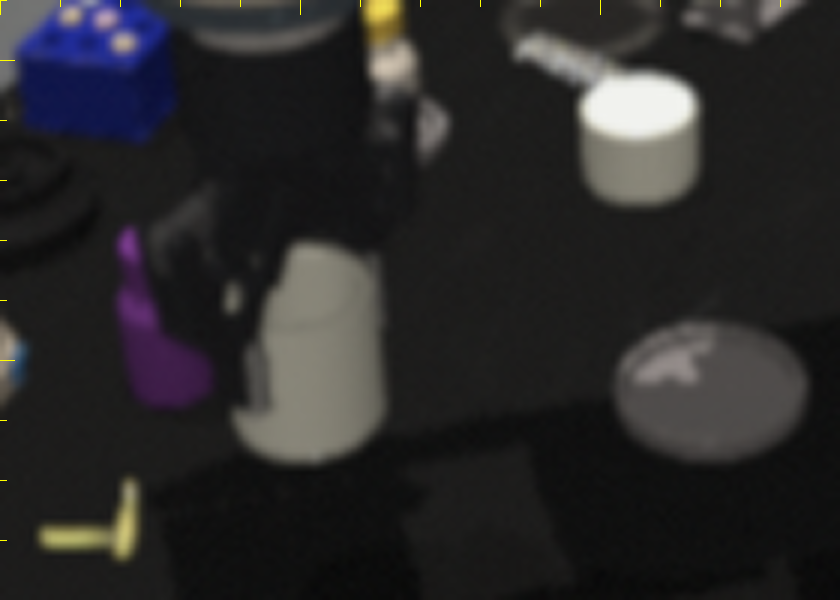

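```bash
python3 go.py 388 269.1 70 74; python3 -m handwheel '-186 -70 10 0 55;-186 -70 20 0 55;-186 -70 31 0 55;-186 -70 31 0 55;-186 -70 31 0 55;-186 -70 31 0 55;-186 -70 31 0 55'; python3 go.py 388 269.1 30 74
python3 - <<'E'
from h import *
s=grab("side"); crop(s,220,190,320,280,7,"k_s.png"); t=grab("top"); crop(t,100,190,220,280,6,"k_t.png")
E
```

```text
t 24.35 pos [505.1 427.7 101.6] xang 74.0 zaxis [ 0.017 -0.003 -1.   ] j1,j6 [ 0.62 -0.67] F [ 0.   0.4 -1.8] w 0.702
row [-184.9  -69.3   30. ] turn -0.0 (other way 180.0 ) dist 200
t: 25.05
tool_pos: [387.9, 268.8, 68.8]
orientation: [0.006, 0.799, 0.601, 0.006]
contact_force: [0.6, 0.1, -0.9]
width: 0.703
t 25.05 pos [387.9 268.8  68.8] xang 74.0 zaxis [ 0.018 -0.002 -1.   ] j1,j6 [ 0.49 -0.79] F [ 0.6  0.1 -0.9] w 0.703
row [ 0.2 -0.7 38.8] turn -0.0 (other way 180.0 ) dist 39
```

View pics/k_s.png

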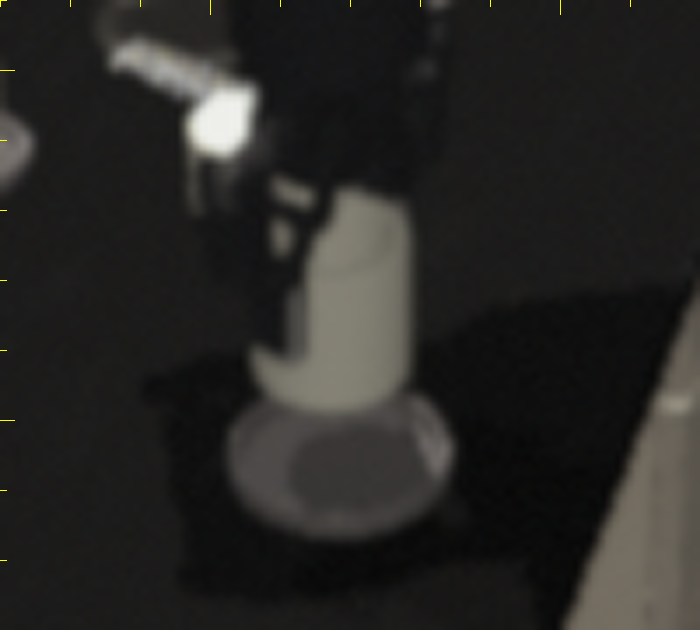

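View pics/k_t.png

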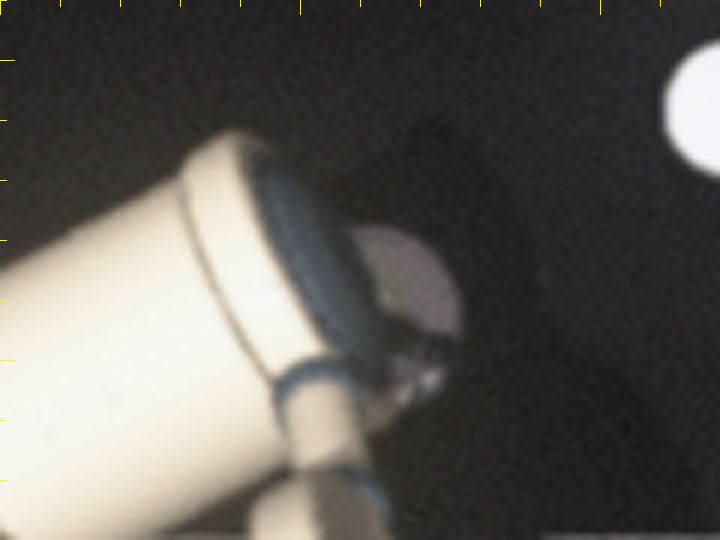

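```bash
python3 -m handwheel '0 -0.5 20 0 55;0 -0.5 34 0 55;0 -0.5 40 0 55;0 -0.5 44 0 55;0 -0.5 46 0 55;0 -0.5 46 0 55'; python3 go.py
```

```text
t: 25.75
tool_pos: [388.8, 269.5, 24.4]
orientation: [0.006, 0.799, 0.602, 0.007]
contact_force: [-5.4, -1.7, 30.5]
width: 0.703
t 25.75 pos [388.8 269.5  24.4] xang 74.0 zaxis [ 0.02  -0.001 -1.   ] j1,j6 [ 0.49 -0.79] F [-5.4 -1.7 30.5] w 0.703
```

```bash
python3 -m handwheel '0 0 -1 0 80;0 0 -1 0 100;0 0 -1 0 100;0 0 -20 0 100;0 0 -60 0 100;0 0 -100 0 100;0 0 -130 0 100;0 0 -130 0 100'; python3 go.py 487.8 92.7 130 74
```

```text
t: 26.55
tool_pos: [387.9, 270.7, 157.8]
orientation: [0.007, 0.799, 0.602, 0.01]
contact_force: [0.1, 0.4, -1.3]
width: 0.996
t 26.55 pos [387.9 270.7 157.8] xang 74.0 zaxis [ 0.025  0.002 -1.   ] j1,j6 [ 0.49 -0.79] F [ 0.1  0.4 -1.3] w 0.996
row [-143.8  144.4   30. ] turn 0.0 (other way -180.0 ) dist 206
```

```bash
python3 -m handwheel '-144 144 0 0 100;-144 144 20 0 100;-144 144 27 0 100;-144 144 27 0 100;-144 144 27 0 100;-144 144 27 0 100;-144 144 27 0 100'; python3 go.py 487.8 92.7 60 74
python3 - <<'E'
from fit import *
s=grab("side"); crop(s,190,180,310,280,6,"l_s.png"); t=grab("top"); crop(t,120,180,240,270,6,"l_t.png")
E
```

```text
t: 27.25
tool_pos: [486.5, 93.1, 132.6]
orientation: [0.006, 0.799, 0.602, 0.01]
contact_force: [-0.5, 0.4, 0.2]
width: 0.996
t 27.25 pos [486.5  93.1 132.6] xang 74.0 zaxis [ 0.024  0.002 -1.   ] j1,j6 [ 0.07 -1.22] F [-0.5  0.4  0.2] w 0.996
row [-0.7 -0.3 72.6] turn 0.0 (other way -180.0 ) dist 73
```

View pics/l_s.png

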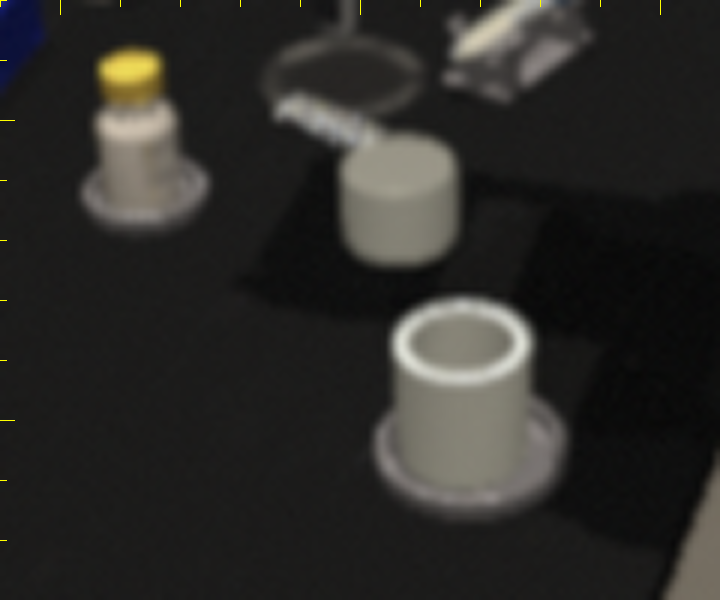

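View pics/l_t.png

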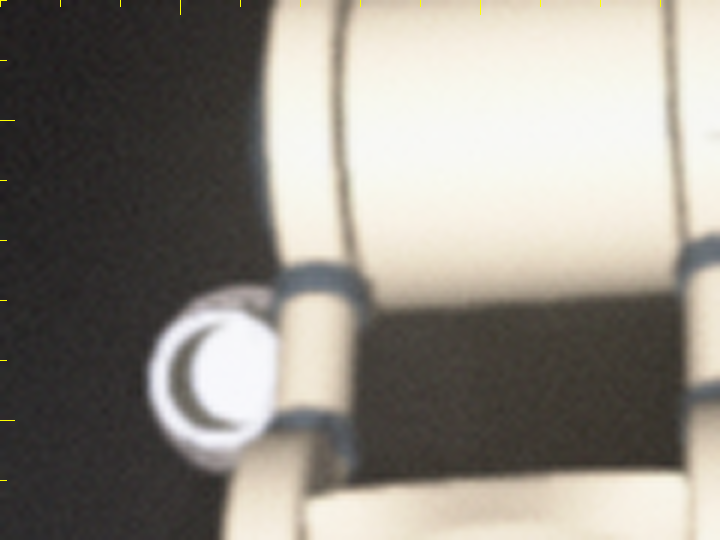

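Run:
```python
from fit import *
s,t=load("side"),load("top")
b=pts(s,(256,230),150,30) if 0 else None
q=pts(s,(256.5.__int__(),237),185,30); print("rim px",q.min(0),q.max(0)); c=mom(q)[0]; print("rim centre",c,"at z69",onz(s,c,69).round(1))
for th in (62,70):
    h=pts(s,(265,260),th,40); print(h.min(0),h.max(0))
print("holder (388,269): px extents", proj(s,M["cup_holder"]+[388,269,0]).min(0).round(1),proj(s,M["cup_holder"]+[388,269,0]).max(0).round(1))
for X in ((388.5,269.5),(387,268)): print(X,proj(s,ring(31,69)+[*X,0]).min(0).round(1),proj(s,ring(31,69)+[*X,0]).max(0).round(1))
```

```text
rim px [255.875 231.125] [277.125 243.125]
rim centre [266.56708651 237.14610687] at z69 [388.3 272.9  69. ]
[251.625 228.875] [283.875 265.375]
[251.875 228.875] [283.625 264.875]
holder (388,269): px extents [251.6 243.4] [283.4 266.5]
(388.5, 269.5) [255.7 230. ] [278.1 243.2]
(387, 268) [256.4 229.8] [278.8 242.9]
```

```bash
python3 go.py 487.3 92.5 6 74; python3 -m handwheel '-1 0 40 0 100;-1 0 80 0 100;-1 0 115 0 100;-1 0 125 0 100;-1 0 126 0 100;-1 0 126 0 100'; python3 go.py 487.3 92.5 6 74
python3 - <<'E'
from h import *
s=grab("side"); crop(s,210,170,310,250,7,"m_s.png")
E
```

```text
t 27.35 pos [486.6  93.7 133. ] xang 74.1 zaxis [ 0.024  0.002 -1.   ] j1,j6 [ 0.07 -1.22] F [ 1.3 -0.6  0.8] w 1.003
row [ -2.   -1.9 126.9] turn 0.1 (other way -179.9 ) dist 127
t: 27.95
tool_pos: [489.7, 93.4, 8.0]
orientation: [0.007, 0.798, 0.603, 0.011]
contact_force: [0.2, -0.4, 0.9]
width: 1.003
t 27.95 pos [489.7  93.4   8. ] xang 74.1 zaxis [ 0.025  0.002 -1.   ] j1,j6 [ 0.07 -1.23] F [ 0.2 -0.4  0.9] w 1.003
row [-1.6 -2.1  2. ] turn 0.1 (other way -179.9 ) dist 3
```

View pics/m_s.png

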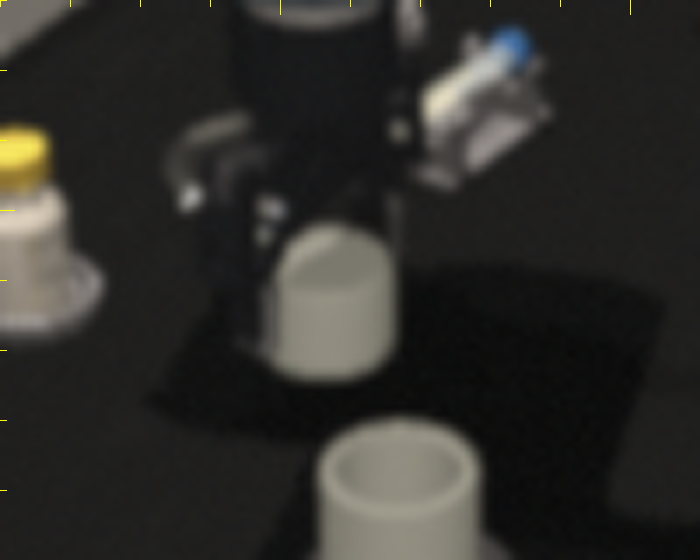

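```bash
python3 -m handwheel '-1 -2 0 0 85;-1 -2 0 0 70;-1 -2 0 0 60;-1 -2 0 0 60;-1 -2 0 0 60;-1 -2 0 0 85;-1 -2 0 0 100;-1 -2 0 0 100'; python3 go.py 488 93 8 -16; python3 -m handwheel '0 0 0 8.5 100;0 0 0 17 100;0 0 0 25.5 100;0 0 0 34 100;0 0 0 42.5 100;0 0 0 51 100;0 0 0 59.5 100;0 0 0 68 100'; python3 go.py 488 93 8 -16
```

```text
t: 28.8
tool_pos: [488.0, 92.9, 8.6]
orientation: [0.007, 0.798, 0.603, 0.011]
contact_force: [-0.8, 0.0, -0.2]
width: 1.001
t 28.8 pos [488.   92.9   8.6] xang 74.1 zaxis [ 0.027  0.002 -1.   ] j1,j6 [ 0.07 -1.23] F [-0.8  0.  -0.2] w 1.001
row [ 0.1 -0.   0.6] turn -89.9 (other way 90.1 ) dist 1
t: 29.6
tool_pos: [487.9, 92.9, 8.5]
orientation: [-0.0, 0.999, 0.05, 0.013]
contact_force: [-0.3, -0.4, 0.4]
width: 0.999
t 29.6 pos [487.9  92.9   8.5] xang 5.8 zaxis [ 0.027  0.002 -1.   ] j1,j6 [ 0.07 -0.03] F [-0.3 -0.4  0.4] w 0.999
row [ 0.  -0.1  0.5] turn 21.8 (other way -158.2 ) dist 1
```

```bash
python3 -m handwheel '0 0 0 8.5 100;0 0 0 17 100;0 0 0 21.8 100;0 0 0 21.8 85;0 0 0 21.8 70;0 0 0 21.8 60;0 0 0 21.8 60;0 0 0 21.8 60'; python3 go.py; python3 -m handwheel '0 0 0 0 55;0 0 -4 0 55;0 0 -30 0 55;0 0 -70 0 55;0 0 -110 0 55;0 0 -125 0 55;0 0 -125 0 55'; python3 go.py 388.5 269.6 130 -16;python3 - <<'E'
from h import *
s=grab("side"); crop(s,200,140,310,280,5,"n_s.png"); t=grab("top"); crop(t,120,170,260,270,5,"n_t.png")
E
```

```text
t: 30.4
tool_pos: [487.9, 92.9, 9.2]
orientation: [-0.003, 0.99, -0.138, 0.013]
contact_force: [-3.9, -0.9, 18.7]
width: 0.715
t 30.4 pos [487.9  92.9   9.2] xang -15.9 zaxis [ 0.027  0.002 -1.   ] j1,j6 [0.07 0.34] F [-3.9 -0.9 18.7] w 0.715
t: 31.1
tool_pos: [485.7, 92.8, 136.5]
orientation: [-0.003, 0.99, -0.137, 0.015]
contact_force: [-0.3, -1.6, -2.4]
width: 0.718
t 31.1 pos [485.7  92.8 136.5] xang -15.8 zaxis [ 0.031  0.002 -1.   ] j1,j6 [0.07 0.34] F [-0.3 -1.6 -2.4] w 0.718
row [-141.7 -143.7    3.8] turn 0.2 (other way -179.8 ) dist 202
```

View pics/n_s.png

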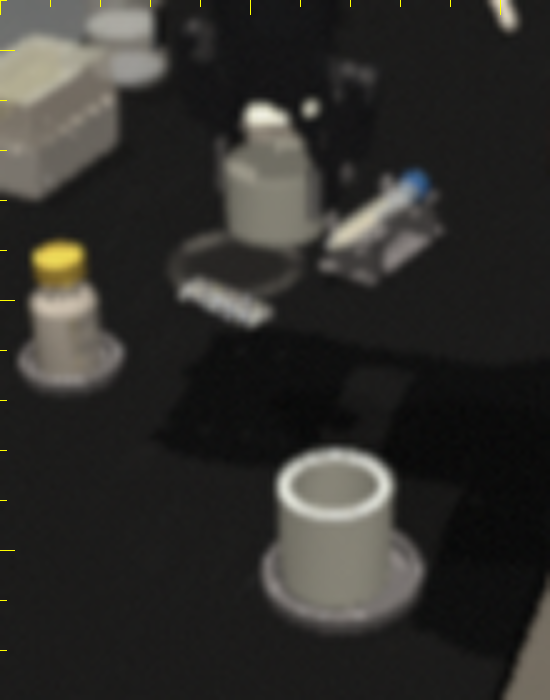

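View pics/n_t.png

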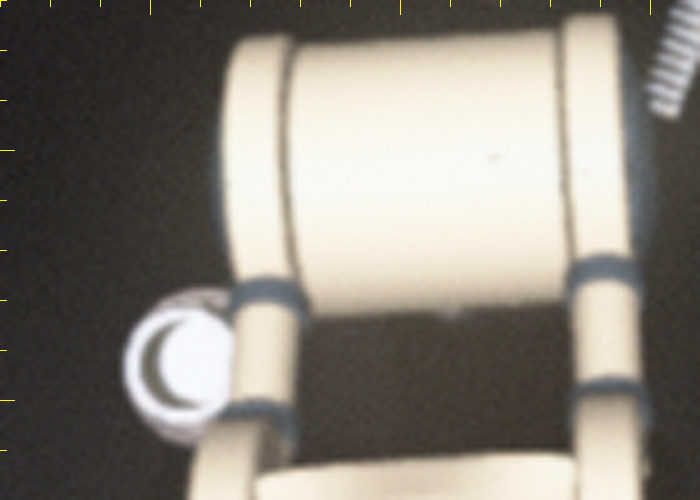

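```bash
python3 go.py 389 269.5 115 -16; python3 -m handwheel '-141 -144 5 0 55;-141 -144 10 0 55;-141 -144 19 0 55;-141 -144 19 0 55;-141 -144 19 0 55;-141 -144 19 0 55;-141 -144 19 0 55'; python3 go.py 389 269.5 88 -16
```

```text
t 31.2 pos [484.3  92.6 133.9] xang -15.8 zaxis [ 0.027  0.002 -1.   ] j1,j6 [0.07 0.34] F [ 0.5 -0.3 -1.6] w 0.715
row [-140.3 -144.1   16.7] turn 0.2 (other way -179.8 ) dist 202
t: 31.9
tool_pos: [388.5, 268.9, 112.0]
orientation: [-0.002, 0.99, -0.137, 0.013]
contact_force: [0.4, -0.1, -0.8]
width: 0.711
t 31.9 pos [388.5 268.9 112. ] xang -15.8 zaxis [ 0.026  0.001 -1.   ] j1,j6 [0.49 0.77] F [ 0.4 -0.1 -0.8] w 0.711
row [-0.3 -0.5 24. ] turn 0.2 (other way -179.8 ) dist 24
```

```bash
python3 -m handwheel '-0.3 -0.5 12 0 55;-0.3 -0.5 20 0 55;-0.3 -0.5 24 0 55;-0.3 -0.5 24 0 55;-0.3 -0.5 24 0 55'; python3 go.py 389 269.5 88 -16;python3 - <<'E'
from h import *
s=grab("side"); crop(s,230,200,310,275,9,"o_s.png"); t=grab("top"); crop(t,120,170,260,270,5,"o_t.png")
E
```

```text
t: 32.4
tool_pos: [389.2, 269.2, 88.1]
orientation: [-0.002, 0.99, -0.138, 0.013]
contact_force: [0.0, 0.5, -0.8]
width: 0.715
t 32.4 pos [389.2 269.2  88.1] xang -15.8 zaxis [ 0.026  0.001 -1.   ] j1,j6 [0.49 0.78] F [ 0.   0.5 -0.8] w 0.715
row [-0.3 -0.2  0.1] turn 0.2 (other way -179.8 ) dist 0
```

View pics/o_s.png

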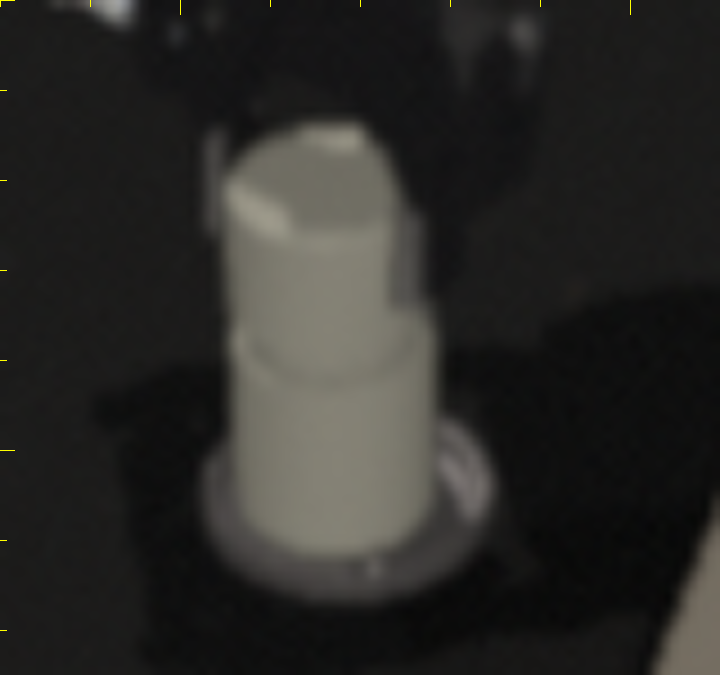

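View pics/o_t.png

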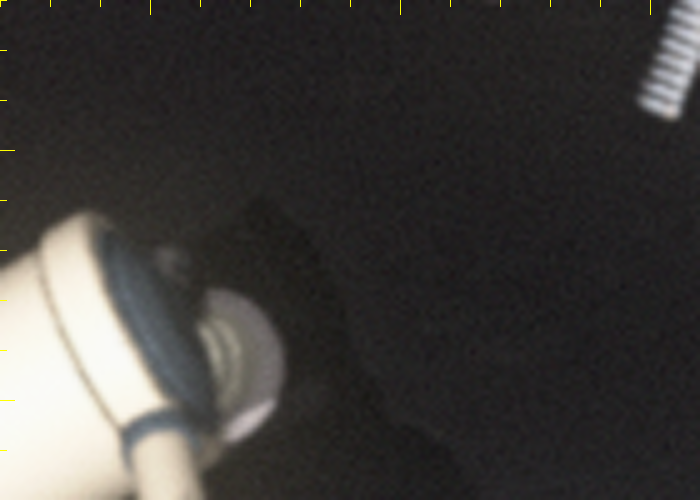

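Run:
```python
from fit import *
s=load("side"); f=9;x0,y0=230,200
im=cv2.resize(s["pixels"][200:275,230:310,::-1],None,fx=f,fy=f,interpolation=cv2.INTER_CUBIC)
def dr(P,col):
    h=cv2.convexHull(proj(s,P).astype(np.float32)); cv2.polylines(im,[np.int32(((h-[x0,y0])+.5)*f)],True,col,1)
dr(M["cover_cup"]+[388.5,269.3,79],(0,0,255)); dr(M["sample_cup"]+[388.3,269.5,4],(0,255,0)); dr(M["cup_holder"]+[388,269.3,0],(255,255,0))
cv2.imwrite("pics/o_s2.png",im)
```

```text
(no output)
```

View pics/o_s2.png

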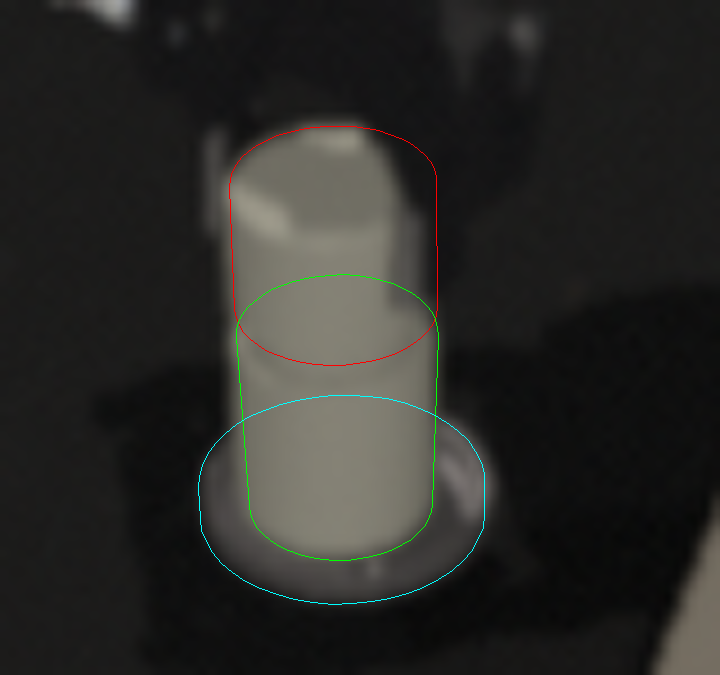

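```bash
python3 go.py 480 20 150 -16; python3 -m handwheel '20 30 -40 0 55;155 214 -62 0 55;155 214 -62 0 55;155 214 -62 0 55;155 214 -62 0 55;155 214 -62 0 55;155 214 -62 0 55;155 214 -62 0 55'; python3 go.py;python3 - <<'E'
from h import *
s=grab("side"); crop(s,230,200,310,275,9,"p_s.png"); t=grab("top"); crop(t,110,190,230,280,6,"p_t.png")
E
```

```text
t 32.5 pos [389.2 269.5  88.3] xang -15.8 zaxis [ 0.026  0.001 -1.   ] j1,j6 [0.49 0.78] F [ 0.5  0.1 -1.2] w 0.716
row [156.8 214.8 -59.6] turn 0.2 (other way -179.8 ) dist 273
t: 33.3
tool_pos: [478.5, 20.7, 152.6]
orientation: [-0.003, 0.99, -0.138, 0.013]
contact_force: [-0.2, 0.9, -0.9]
width: 0.718
t 33.3 pos [478.5  20.7 152.6] xang -15.9 zaxis [ 0.027  0.001 -1.   ] j1,j6 [-0.08  0.19] F [-0.2  0.9 -0.9] w 0.718
```

View pics/p_t.png

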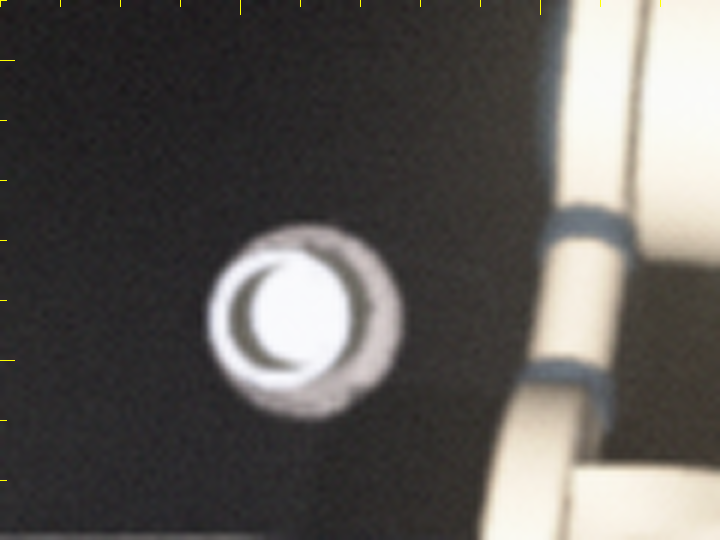

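View pics/p_s.png

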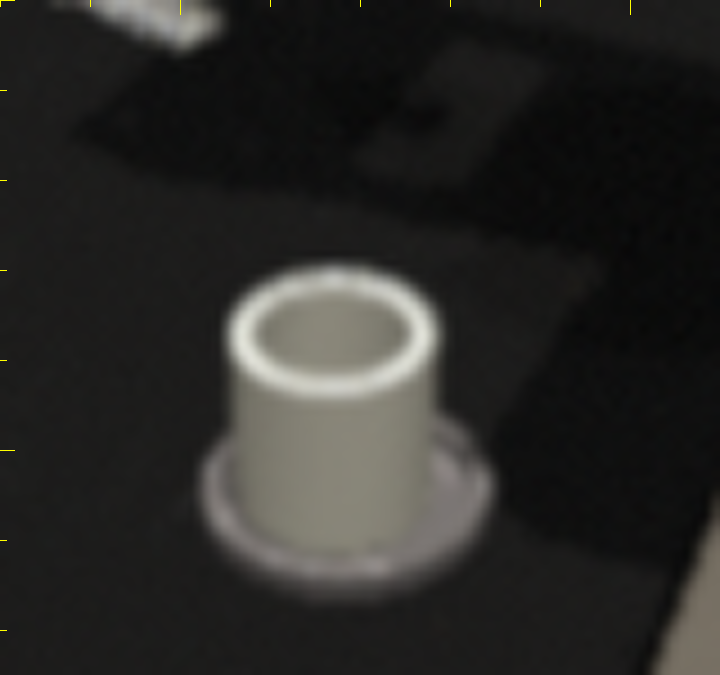

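Run:
```python
from fit import *
t,s=load("top"),load("side")
for th in (170,205,215):
    q=pts(t,(151,243),th,25); print("rim thr",th,q.min(0),q.max(0),"centre z69",onz(t,(q.min(0)+q.max(0))/2,69).round(1), onz(t,mom(q)[0],69).round(1))
# holder outer circle: contour of grey>105, fit to points on right/top/bottom away from the cup
q=pts(t,(151,243),105,25); h=cv2.convexHull(q.astype(np.float32))[:,0]
P=np.array([onz(t,k,8)[:2] for k in h])
# keep those right-lower: y < 285 (world) i.e. far from rim
def circ(P):
    A=np.c_[2*P,np.ones(len(P))]; v=np.linalg.lstsq(A,(P**2).sum(1),rcond=None)[0]; return v[:2],np.sqrt(v[2]+v[:2]@v[:2])
sel=P[P[:,1]<270]; print("holder circle",circ(sel),len(sel))
q=pts(s,(257,237),185,30); c=mom(q)[0]; print("side rim",c,onz(s,c,69),q.min(0),q.max(0))
q=pts(s,(257,237),75,38); print("side holder ext",q.min(0),q.max(0))
```

```text
seed off (151, 243)
rim thr 170 [125.625 217.625] [175.375 267.375] centre z69 [389.2 285.   69. ] [389.2 285.   69. ]
seed off (151, 243)
rim thr 205 [125.625 217.625] [175.375 267.375] centre z69 [389.2 285.   69. ] [389.2 285.   69. ]
seed off (151, 243)
rim thr 215 [125.625 217.625] [175.375 267.375] centre z69 [389.2 285.   69. ] [389.2 285.   69. ]
holder circle (array([385.45179495, 269.33752662]), np.float64(45.737239300685786)) 17
side rim [266.51506486 237.06834274] [388.52859222 272.62241774  69.        ] [255.625 230.875] [277.125 243.125]
side holder ext [252.125 228.875] [284.125 264.625]
```

Run:
```python
from fit import *
t,s=load("top"),load("side")
for th in (205,215,222):
    q=pts(t,(158,243),th,25); print("rim thr",th,q.min(0),q.max(0),"centre z69",onz(t,(q.min(0)+q.max(0))/2,69).round(1), onz(t,mom(q)[0],69).round(1))
```

```text
rim thr 205 [145.125 231.375] [167.375 254.375] centre z69 [388.2 269.2  69. ] [388.6 269.4  69. ]
rim thr 215 [145.125 231.375] [167.125 254.125] centre z69 [388.5 269.6  69. ] [388.7 269.6  69. ]
rim thr 222 [145.125 231.625] [167.125 253.875] centre z69 [388.5 269.6  69. ] [388.7 269.5  69. ]
```

```bash
python3 go.py 486 93 60 -16; python3 -m handwheel '-12 -72 50 0 55;-12 -72 90 0 55;-12 -72 92 0 55;-12 -72 92 0 55'; python3 go.py 488 93 9.5 -16; python3 -m handwheel '0 0 25 0 55;0 0 40 0 55;0 0 46 0 55;0 0 49 0 55;0 0 49 0 55';  python3 go.py 488 93 9.5 -16
```

```text
t 33.4 pos [477.9  21.9 152.4] xang -15.8 zaxis [ 0.026  0.002 -1.   ] j1,j6 [-0.08  0.19] F [-0.8 -0.1 -2.1] w 0.716
row [-13.8 -69.8  92.7] turn 0.2 (other way -179.8 ) dist 117
t: 33.8
tool_pos: [486.2, 96.6, 58.5]
orientation: [-0.002, 0.991, -0.136, 0.01]
contact_force: [0.3, 0.4, -0.2]
width: 0.72
t 33.8 pos [486.2  96.6  58.5] xang -15.6 zaxis [ 0.021  0.001 -1.   ] j1,j6 [0.08 0.35] F [ 0.3  0.4 -0.2] w 0.72
row [ 1.7  3.4 49. ] turn 0.4 (other way -179.6 ) dist 49
t: 34.3
tool_pos: [487.6, 96.6, 10.2]
orientation: [-0.002, 0.991, -0.135, 0.011]
contact_force: [-0.4, 0.3, -0.7]
width: 0.716
t 34.3 pos [487.6  96.6  10.2] xang -15.6 zaxis [ 0.022  0.001 -1.   ] j1,j6 [0.08 0.35] F [-0.4  0.3 -0.7] w 0.716
row [1.4 3.4 0.8] turn 0.4 (other way -179.6 ) dist 4
```

```bash
python3 -m handwheel '0 0 1 0 55;0 0 1 0 80;0 0 1 0 100;0 0 1 0 100;0 0 -30 0 100;0 0 -75 0 100;0 0 -100 0 100;0 0 -100 0 100'; python3 go.py 388.5 269.5 110 -15.6
```

```text
t: 35.1
tool_pos: [487.1, 96.6, 113.4]
orientation: [-0.003, 0.991, -0.135, 0.013]
contact_force: [0.0, -1.0, 0.1]
width: 0.999
t 35.1 pos [487.1  96.6 113.4] xang -15.6 zaxis [ 0.027  0.002 -1.   ] j1,j6 [0.08 0.35] F [ 0.  -1.   0.1] w 0.999
row [-141.4 -140.1    1.1] turn 0.0 (other way -180.0 ) dist 199
```

```bash
python3 -m handwheel '-141 -140 5 0 100;-141 -140 5 0 100;-141 -140 5 0 100;-141 -140 5 0 100;-141 -140 5 0 100;-141 -140 5 0 100'; python3 go.py 388.8 269.5 24 -15.6
```

```text
t: 35.7
tool_pos: [388.2, 270.1, 105.7]
orientation: [-0.003, 0.991, -0.134, 0.013]
contact_force: [-0.9, 0.2, -0.7]
width: 0.997
t 35.7 pos [388.2 270.1 105.7] xang -15.4 zaxis [ 0.027  0.001 -1.   ] j1,j6 [0.49 0.77] F [-0.9  0.2 -0.7] w 0.997
row [-1.3  1.1 81.7] turn 0.2 (other way -179.8 ) dist 82
```

```bash
python3 -m handwheel '-1.3 1 40 0 100;-1.3 1 70 0 100;-1.3 1 80 0 100;-1.3 1 80 0 100;-1.3 1 80 0 85;-1.3 1 80 0 70;-1.3 1 80 0 60;-1.3 1 80 0 60'; python3 go.py; python3 -m handwheel '0 0 0 0 55;0 0 -3 0 55;0 0 -6 0 55;0 0 -6 0 55'; python3 go.py 386.0 269.3 30 -15.6
```

```text
t: 36.5
tool_pos: [389.5, 269.7, 27.4]
orientation: [-0.003, 0.991, -0.134, 0.014]
contact_force: [-1.5, -3.7, 16.6]
width: 0.73
t 36.5 pos [389.5 269.7  27.4] xang -15.4 zaxis [ 0.029  0.002 -1.   ] j1,j6 [0.49 0.77] F [-1.5 -3.7 16.6] w 0.73
t: 36.9
tool_pos: [389.6, 269.8, 34.0]
orientation: [-0.003, 0.991, -0.134, 0.015]
contact_force: [0.2, -0.6, -0.5]
width: 0.726
t 36.9 pos [389.6 269.8  34. ] xang -15.4 zaxis [ 0.03   0.003 -1.   ] j1,j6 [0.49 0.77] F [ 0.2 -0.6 -0.5] w 0.726
row [-3.4  1.5  3.9] turn 0.2 (other way -179.8 ) dist 5
```

```bash
python3 -m handwheel '-2.8 0.7 0 0 55;-2.8 0.7 0 0 55;-2.8 0.7 0 0 55;-2.8 0.7 3 0 55;-2.8 0.7 5 0 55;-2.8 0.7 6.5 0 55;-2.8 0.7 6.5 0 55'; python3 go.py
```

```text
t: 37.6
tool_pos: [386.9, 269.9, 27.5]
orientation: [-0.003, 0.991, -0.134, 0.015]
contact_force: [-1.5, 0.1, 6.7]
width: 0.722
t 37.6 pos [386.9 269.9  27.5] xang -15.4 zaxis [ 0.03   0.003 -1.   ] j1,j6 [0.49 0.78] F [-1.5  0.1  6.7] w 0.722
```

```bash
python3 -m handwheel '0 0 -0.5 0 80;0 0 -0.5 0 100;0 0 -0.5 0 100;0 0 -25 0 100;0 0 -70 0 100;0 0 -85 0 100;0 0 -85 0 100'; python3 go.py 487.4 96.6 90 -15.6; python3 -m handwheel '140 141 5 0 100;140 141 5 0 100;140 141 5 0 100;140 141 5 0 100;140 141 5 0 100;140 141 5 0 100'; python3 go.py 487.6 96.6 10 -15.6
python3 - <<'E'
from fit import *
s=grab("side"); t=grab("top"); crop(t,110,190,230,280,6,"q_t.png"); crop(s,230,200,310,275,9,"q_s.png")
q=pts(t,(156,243),215,25); print(q.min(0),q.max(0)); print("rim",onz(t,mom(q)[0],69).round(1))
q=pts(t,(156,243),105,25); h=cv2.convexHull(q.astype(np.float32))[:,0]
P=np.array([onz(t,k,8)[:2] for k in h]); P=P[P[:,1]<270]
A=np.c_[2*P,np.ones(len(P))]; v=np.linalg.lstsq(A,(P**2).sum(1),rcond=None)[0]; print("holder",v[:2],np.sqrt(v[2]+v[:2]@v[:2]))
E
```

```text
t: 38.3
tool_pos: [385.3, 270.3, 114.5]
orientation: [-0.005, 0.991, -0.134, 0.016]
contact_force: [0.1, 0.2, -0.4]
width: 1.003
t 38.3 pos [385.3 270.3 114.5] xang -15.4 zaxis [ 0.033  0.005 -0.999] j1,j6 [0.49 0.77] F [ 0.1  0.2 -0.4] w 1.003
row [143.7 140.7  27. ] turn 0.2 (other way -179.8 ) dist 203
t: 38.9
tool_pos: [482.8, 96.0, 110.7]
orientation: [-0.004, 0.991, -0.135, 0.015]
contact_force: [-1.1, 0.5, 0.3]
width: 1.006
t 38.9 pos [482.8  96.  110.7] xang -15.6 zaxis [ 0.032  0.005 -0.999] j1,j6 [0.07 0.34] F [-1.1  0.5  0.3] w 1.006
row [  1.5  -0.5 100.8] turn 0.0 (other way -180.0 ) dist 101
[145.375 232.375] [166.375 254.375]
rim [387.1 270.4  69. ]
holder [387.09077229 235.4359643 ] 74.21121451007184
```

View pics/q_t.png

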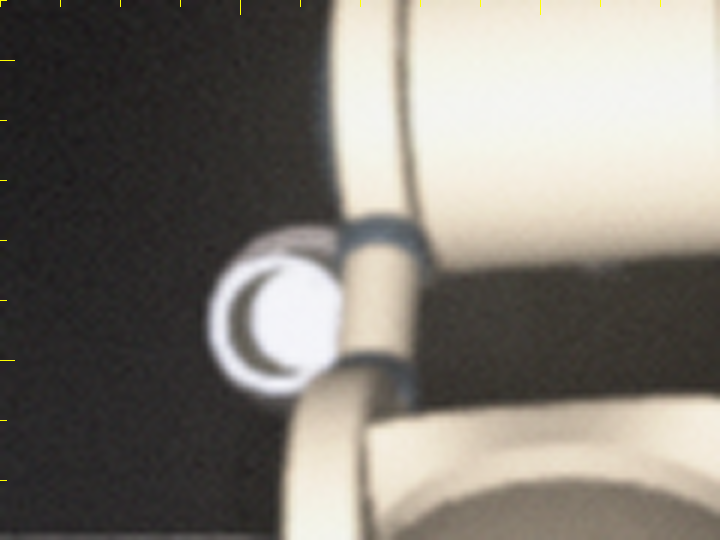

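View pics/q_s.png

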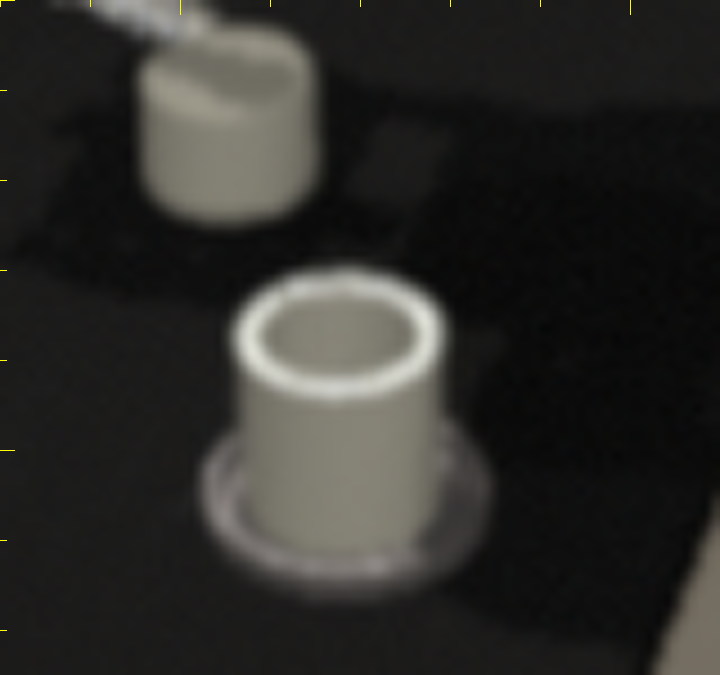

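```bash
python3 -m handwheel '1.5 -0.5 40 0 100;1.5 -0.5 80 0 100;1.5 -0.5 98 0 100;1.5 -0.5 101 0 100;1.5 -0.5 101 0 100'; python3 go.py 487.8 96.6 9 -15.6
```

```text
t: 39.5
tool_pos: [486.2, 99.0, 10.1]
orientation: [-0.004, 0.991, -0.133, 0.015]
contact_force: [-0.3, 0.1, 0.3]
width: 1.001
t 39.5 pos [486.2  99.   10.1] xang -15.3 zaxis [ 0.03   0.005 -1.   ] j1,j6 [0.08 0.34] F [-0.3  0.1  0.3] w 1.001
row [2.2 1.9 1.1] turn 0.3 (other way -179.7 ) dist 3
```

```bash
python3 -m handwheel '1.8 2 0.5 0 100;1.8 2 0.5 0 100;1.8 2 0.5 0 100'; python3 go.py 487.8 96.6 9 -15.6
```

```text
t: 39.8
tool_pos: [487.9, 96.7, 10.4]
orientation: [-0.005, 0.991, -0.133, 0.015]
contact_force: [0.0, 0.1, -0.4]
width: 1.0
t 39.8 pos [487.9  96.7  10.4] xang -15.3 zaxis [ 0.032  0.005 -0.999] j1,j6 [0.07 0.34] F [ 0.   0.1 -0.4] w 1.0
row [-0.1  0.1  1.4] turn 0.3 (other way -179.7 ) dist 1
```

```bash
python3 -m handwheel '0 0 0 0 85;0 0 0 0 70;0 0 0 0 60;0 0 0 0 60;0 0 0 0 60'; python3 go.py; python3 -m handwheel '0 0 0 0 55;0 0 -4 0 55;0 0 -30 0 55;0 0 -70 0 55;0 0 -110 0 55;0 0 -120 0 55;0 0 -120 0 55'; python3 go.py 387 269.7 110 -15.4
```

```text
t: 40.3
tool_pos: [488.3, 96.7, 11.5]
orientation: [-0.005, 0.991, -0.133, 0.016]
contact_force: [-3.6, -0.7, 26.0]
width: 0.719
t 40.3 pos [488.3  96.7  11.5] xang -15.3 zaxis [ 0.033  0.005 -0.999] j1,j6 [0.07 0.34] F [-3.6 -0.7 26. ] w 0.719
t: 41.0
tool_pos: [485.1, 96.1, 132.9]
orientation: [-0.005, 0.991, -0.133, 0.018]
contact_force: [-0.2, -0.4, -1.6]
width: 0.716
t 41.0 pos [485.1  96.1 132.9] xang -15.3 zaxis [ 0.037  0.005 -0.999] j1,j6 [0.07 0.34] F [-0.2 -0.4 -1.6] w 0.716
row [-141.1 -141.2   20.2] turn 0.1 (other way -179.9 ) dist 201
```

```bash
python3 -m handwheel '-141 -141 5 0 55;-141 -141 10 0 55;-141 -141 20 0 55;-141 -141 20 0 55;-141 -141 20 0 55;-141 -141 20 0 55;-141 -141 20 0 55'; python3 go.py 387 269.7 88 -15.4
```

```text
t: 41.7
tool_pos: [387.2, 268.7, 109.5]
orientation: [-0.005, 0.991, -0.133, 0.017]
contact_force: [0.2, -0.3, -0.8]
width: 0.713
t 41.7 pos [387.2 268.7 109.5] xang -15.3 zaxis [ 0.036  0.005 -0.999] j1,j6 [0.49 0.77] F [ 0.2 -0.3 -0.8] w 0.713
row [-1.2 -0.6 21.4] turn 0.1 (other way -179.9 ) dist 21
```

```bash
python3 -m handwheel '-1.2 -0.7 12 0 55;-1.2 -0.7 20 0 55;-1.2 -0.7 24 0 55;-1.2 -0.7 24 0 55;-1.2 -0.7 24 0 55'; python3 go.py 387 269.7 80.5 -15.4
python3 - <<'E'
from fit import *
s=grab("side"); f=9;x0,y0=230,200
im=cv2.resize(s["pixels"][200:275,230:310,::-1],None,fx=f,fy=f,interpolation=cv2.INTER_CUBIC); cv2.imwrite("pics/r_s.png",im)
def dr(P,col):
    h=cv2.convexHull(proj(s,P).astype(np.float32)); cv2.polylines(im,[np.int32(((h-[x0,y0])+.5)*f)],True,col,1)
z=ctrl.sense()["tool_pos"][2]-11.5
dr(M["cover_cup"]+[386.2,269.7,z],(0,0,255)); dr(M["sample_cup"]+[386.2,269.7,4],(0,255,0))
cv2.imwrite("pics/r_s2.png",im)
E
```

```text
t: 42.2
tool_pos: [387.3, 269.5, 85.5]
orientation: [-0.005, 0.991, -0.134, 0.017]
contact_force: [-0.2, 1.2, -1.6]
width: 0.718
t 42.2 pos [387.3 269.5  85.5] xang -15.4 zaxis [ 0.036  0.004 -0.999] j1,j6 [0.49 0.77] F [-0.2  1.2 -1.6] w 0.718
row [-0.5 -0.   5. ] turn 0.0 (other way -180.0 ) dist 5
```

View pics/r_s2.png

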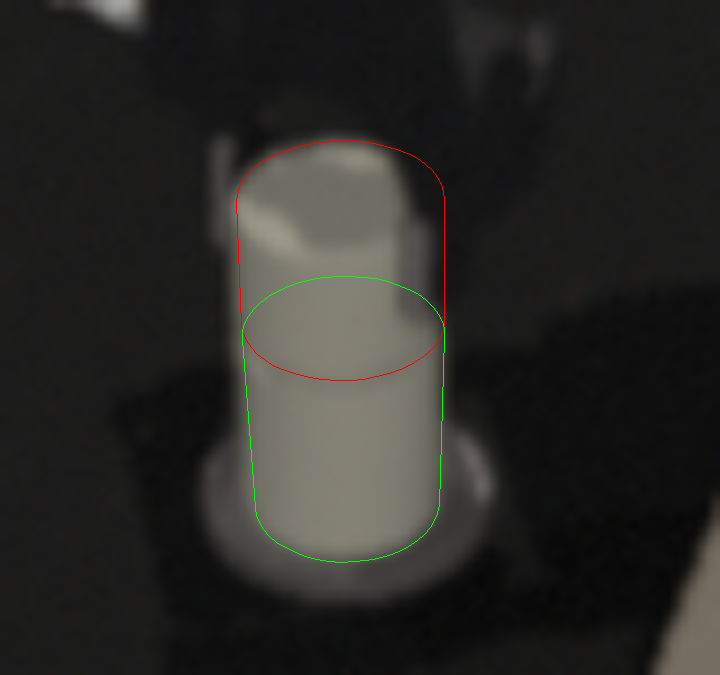

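```bash
python3 -m handwheel '-0.3 0 2 0 55;-0.3 0 4 0 55;-0.3 0 5 0 55;-0.3 0 5.5 0 55;-0.3 0 5.5 0 55'; python3 go.py
```

```text
t: 42.75
tool_pos: [387.2, 269.9, 80.7]
orientation: [-0.005, 0.991, -0.133, 0.018]
contact_force: [-2.5, -1.6, 15.8]
width: 0.711
t 42.75 pos [387.2 269.9  80.7] xang -15.4 zaxis [ 0.036  0.005 -0.999] j1,j6 [0.49 0.77] F [-2.5 -1.6 15.8] w 0.711
```

```bash
python3 -m handwheel '0 0 -0.5 0 75;0 0 -0.5 0 85;0 0 -0.5 0 100;0 0 -0.5 0 100;0 0 -15 0 100;0 0 -40 0 100;0 0 -80 0 100;0 0 -80 0 100'; python3 go.py 500 0 200 -15.4; python3 -m handwheel '180 230 -20 0 100;180 230 -20 0 100;180 230 -20 0 100;180 230 -20 0 100;180 230 -20 0 100;180 230 -20 0 100;180 230 -20 0 100;180 230 -20 0 100';  python3 - <<'E'
from fit import *
s=grab("side"); t=grab("top"); crop(t,110,190,230,280,6,"u_t.png"); crop(s,230,200,310,275,9,"u_s.png")
q=pts(t,(155,243),205,25); print(q.min(0),q.max(0)); print("cover top z114",onz(t,mom(q)[0],114).round(1))
q=pts(t,(155,243),105,25); h=cv2.convexHull(q.astype(np.float32))[:,0]
P=np.array([onz(t,k,8)[:2] for k in h]); P=P[P[:,1]<270]
A=np.c_[2*P,np.ones(len(P))]; v=np.linalg.lstsq(A,(P**2).sum(1),rcond=None)[0]; print("holder",v[:2],np.sqrt(v[2]+v[:2]@v[:2]))
E
python3 go.py
```

```text
t: 43.55
tool_pos: [386.0, 270.5, 164.3]
orientation: [-0.007, 0.991, -0.133, 0.02]
contact_force: [0.2, 0.0, -0.2]
width: 1.003
t 43.55 pos [386.  270.5 164.3] xang -15.4 zaxis [ 0.041  0.008 -0.999] j1,j6 [0.49 0.77] F [ 0.2  0.  -0.2] w 1.003
row [182.8 230.  -33. ] turn 0.0 (other way -180.0 ) dist 296
t: 44.35
tool_pos: [497.8, 0.1, 186.5]
orientation: [-0.007, 0.991, -0.135, 0.02]
contact_force: [-0.7, 0.3, -0.5]
width: 1.0
[141.125 232.125] [164.125 255.625]
cover top z114 [387.3 269.1 114. ]
holder [385.57577112 269.31233328] 45.60161849608819
t 44.45 pos [497.1   1.6 186.5] xang -15.3 zaxis [ 0.04   0.008 -0.999] j1,j6 [-0.13  0.13] F [-0.3 -0.3 -0.4] w 1.003
```

View pics/u_t.png

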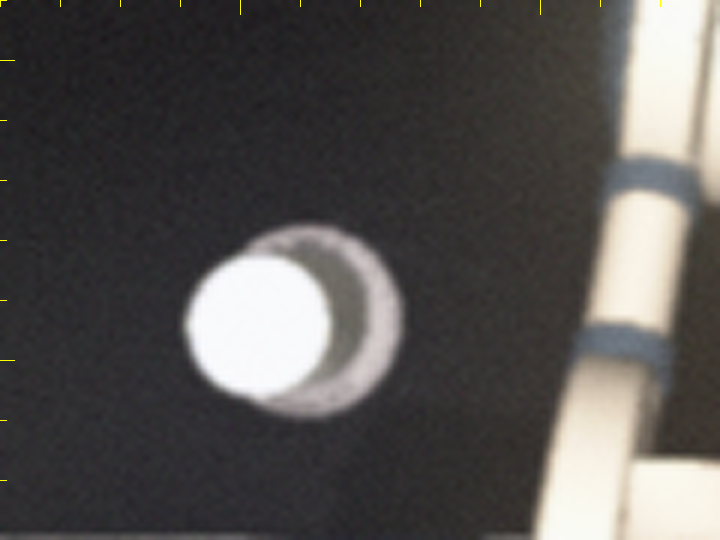

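View pics/u_s.png

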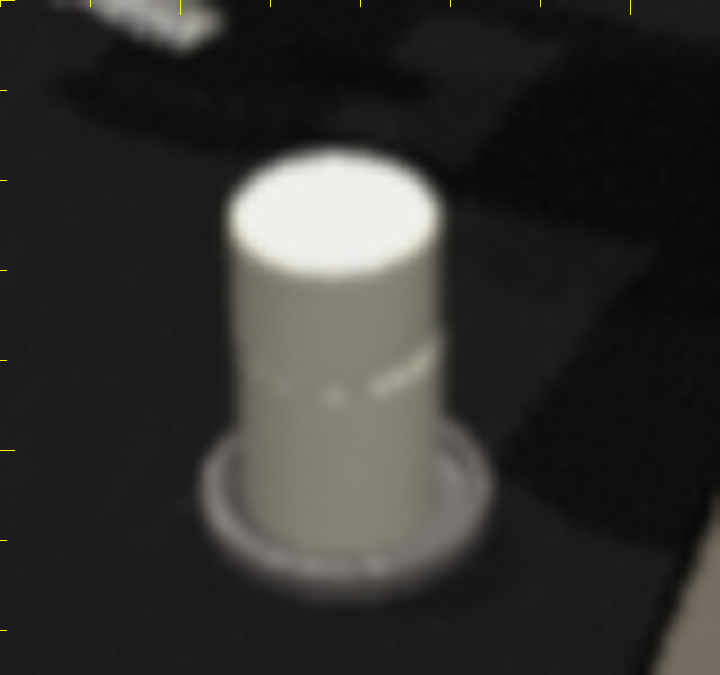

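Run:
```python
from fit import *
s=load("side"); g=s["pixels"].astype(float).mean(2); bg=25
def edges(r):
    row=np.interp(np.arange(240,300,.05),np.arange(512),g[r]); x=np.arange(240,300,.05)
    lvl=75; m=row>lvl; i=np.nonzero(m)[0]; k=np.argmin(abs(x-266)); 
    a=k
    while m[a]: a-=1
    b=k
    while m[b]: b+=1
    return x[a],x[b]
for r in range(222,256,2): print(r,np.round(edges(r),2),end=' ')
print()
# model edges for cup and cover at (386.2,269.7)
def medge(P,r):
    h=cv2.convexHull(proj(s,P).astype(np.float32))[:,0]; h=np.r_[h,h[:1]]; xs=[]
    for p,q in zip(h[:-1],h[1:]):
        if (p[1]-r)*(q[1]-r)<0: xs.append(p[0]+(r-p[1])/(q[1]-p[1])*(q[0]-p[0]))
    return np.round([min(xs),max(xs)],2)
X=[386.2,269.7]
for r in (226,230,234): print("cover",r,medge(M["cover_cup"]+[*X,69],r),np.round(edges(r),2))
for r in (240,243,246): print("cup",r,medge(M["sample_cup"]+[*X,4],r),np.round(edges(r),2))
```

```text
222 [254.65 278.7 ] 224 [254.4 278.9] 226 [254.65 278.6 ] 228 [255.3 278.1] 230 [255.5  278.05] 232 [255.5  278.05] 234 [255.6 278. ] 236 [255.65 278.35] 238 [255.95 278.75] 240 [256.1 278.6] 242 [256.3 278.4] 244 [256.25 278.4 ] 246 [256.3  278.95] 248 [255.1  281.25] 250 [253.1 282.8] 252 [252.05 283.6 ] 254 [251.95 283.95] 
cover 226 [255.99 278.86] [254.65 278.6 ]
cover 230 [256.14 278.87] [255.5  278.05]
cover 234 [256.3  278.89] [255.6 278. ]
cup 240 [256.64 278.81] [256.1 278.6]
cup 243 [256.87 278.71] [256.3 278.4]
cup 246 [257.1  278.61] [256.3  278.95]
```

Run:
```python
from fit import *
s=load("side"); crop(s,170,130,310,290,4,"z_s.png"); t=load("top"); crop(t,80,120,240,270,4,"z_t.png")
```

```text
(no output)
```

View pics/z_s.png

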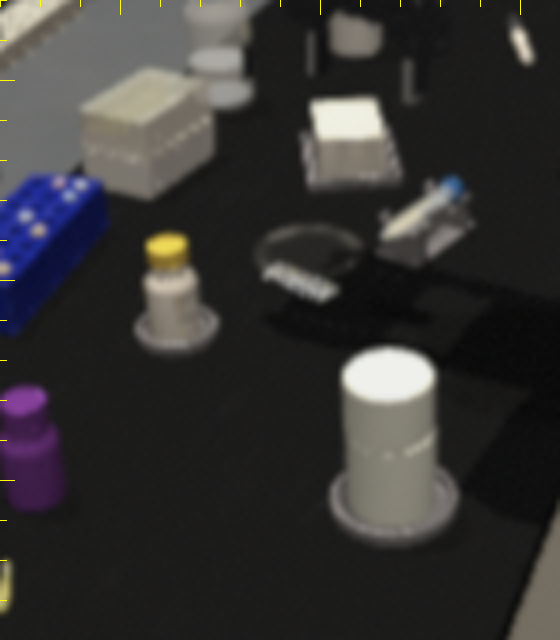

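View pics/z_t.png

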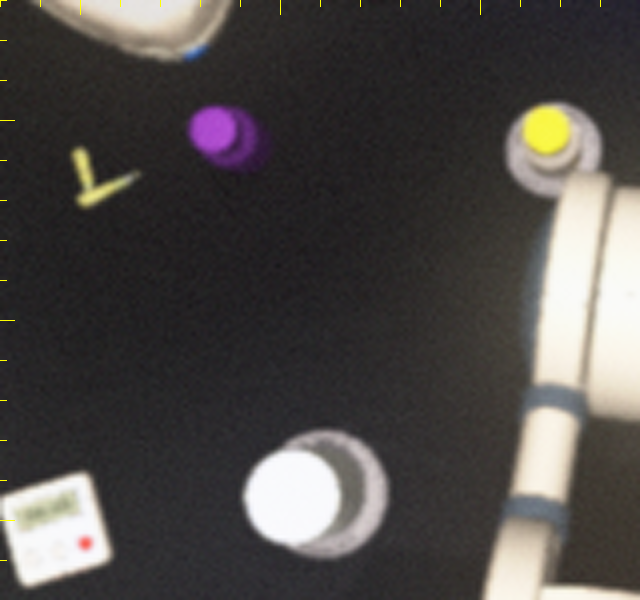

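The final pictures show the bottle upright in the small dish, at side-view crop (172,300). The box lies in the tray (350,145), the tube in the cradle (425,215), and the covered cup in the large dish (392,440). The gripper is clear of everything, so I'm handing in.

Run:
```python
from rig import ctrl
print(ctrl.hand_in()); print(ctrl.sense()["t"])
```

```text
the job is handed in; nothing more can be done
None
the job is handed in; nothing more can be done
```

I put the set away in the order asked: bottle, box, tube, cup, then the cover on the cup. I handed in at about 44.5 s, with the gripper open and clear of everything.

| Item | Result in the last camera checks |
|---|---|
| Bottle | Upright, about 1.5 mm from the middle of its dish |
| Box | Lying flat in the tray, about 2 mm off centre and within about 0.5° of the tray's angle |
| Tube | On both saddles, with even overhang at each end; checked by eye only |
| Cup | First set down about 3 mm off centre, so I put the cover aside, moved the cup and checked it again; now about 1 mm off |
| Cover | Mouth down on the cup and level; about 1 mm off centre in the side view, which shows a thin sliver of the lower rim |

- **Camera disagreement:** the two cameras differed by about 3 to 5 mm on the table positions. I relied on the gripper's own centring and on comparing things within one picture.
- **Gripper tilt:** the gripper tilted gradually, reaching about 2° by the end. It did not visibly affect the placements.
- **Forces:** the highest wrist force I read was about 30 N, when setting the cup down.

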